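# Tip the worn bearing caps into the scrap drawer

## Task

Clear up after the engine strip-down: put the worn bearing caps that lie about the bench into the tip tray beside the one already in it, with its yellow end gate still up. When they are all in, see that the scrap drawer is pulled right out to its stop and the gate folded down flat in line with the level tray, then tip the tray up by its rear handle until every cap has slid out over the gate into the drawer, never tipping it unless the drawer is out. Finish with the tray set back down level, the gate swung fully up again and the drawer with all the caps in it pushed fully home, leaving the spray can, jar and spanner where they are.

Things in the scene. Friction and masses are not known exactly. Their poses are not given: they have to be found in the camera images.
- station: blue sheet-metal scrap station fixed on the bench: a tip tray at the left (+y) beside a low one-drawer cabinet (-y). Origin on the bench straight below the middle of the tray's lip; x away from the robot, y left, z up. Tray hinge line: along x at y 0, z 130 mm. Blue cheeks outside the tray walls: x +-96, y -18..98, top z 150; base plate x +-103, y 35..275 mm
- cabinet_edge (a point): middle of the top front edge of the blue cabinet; station axes. The cabinet reaches 228 mm from it in x, +-137 in y, 125 down to the bench. Its drawer comes out to -x and, fully out, lies under the tray's lip and the lowered gate; 195 mm of its length is then open above, from x 0 to -195
- tray_floor (a point): centre of the tray's inner floor (turns with the tray); x across the tray (inside +-82 mm), y along it towards the rear handle (inside -122..123 mm; the gate is at the -y end), z up from the floor; walls reach z 46 mm
- tray_handle (a point): middle of the tray's rear handle: black round bar, 14 mm diameter, 110 mm wide, along x, 36 mm clear outside the rear wall, 292 mm from the hinge line along the tray and 35 mm above it; its axes turn with the tray
- tray (a joint): tilt of the tray about its lip, rad: 0 level, up to 0.75 tipped (rear handle raised, gate end low). Hinge has friction: the empty tray stays where it is left, the loaded tray sinks slowly; the caps begin to slide between about 0.3 and 0.5 rad; lifting needs up to about 15 N at the handle
- gate_handle (a point): middle of the grip bar of the yellow end gate: black round bar 12 mm diameter, 84 mm wide, along x, with a finger gap 72 wide x 26 mm below it to the plate; 80 mm from the gate's hinge line (the tray's lip) and 8 mm outside its inner face; its axes turn with the gate (z from the hinge to the bar)
- gate (a joint): angle of the end gate about the tray's lip, rad: 0 upright (closed), 1.57 folded outward (-y) in line with the tray floor, stop at 1.6. Stiff hinge, stays where it is left; the bar moves on an 80 mm circle; needs about 2 to 3 N
- drawer_handle (a point): middle of the drawer's handle: black round bar 12 mm diameter, 110 mm wide, along y, 40 mm in front of the drawer front (34 mm clear gap), 85 mm above the bench
- drawer_floor (a point): point on the drawer's inner floor, midway between its sides and 50 mm behind the inner face of its front, 14 mm above the bench; inside, the drawer runs x -50..154 mm from it and y +-125; side walls reach 73 mm above the floor
- drawer (a joint): how far the drawer is out, m: 0 home, 0.195 at its stop; slides to the station's -x with about 2 N of friction
- cap1: worn bearing cap, blackened metal saddle 80 long (x) x 28 thick (y) x 36 mm high (z), 0.1 to 0.2 kg: a 17 mm high bridge on two feet 21 mm long with an arch between, a bright bolt-hole ring on top of each end; origin at the centre of its underside, level with its feet; starts somewhere on the bench standing on its feet, and may be absent
- cap2: worn bearing cap, blackened metal saddle 80 long (x) x 28 thick (y) x 36 mm high (z), 0.1 to 0.2 kg: a 17 mm high bridge on two feet 21 mm long with an arch between, a bright bolt-hole ring on top of each end; origin at the centre of its underside, level with its feet; starts somewhere on the bench standing on its feet, and may be absent
- cap3: worn bearing cap, blackened metal saddle 80 long (x) x 28 thick (y) x 36 mm high (z), 0.1 to 0.2 kg: a 17 mm high bridge on two feet 21 mm long with an arch between, a bright bolt-hole ring on top of each end; origin at the centre of its underside, level with its feet; starts somewhere on the bench standing on its feet, and may be absent
- cap4: worn bearing cap, blackened metal saddle 80 long (x) x 28 thick (y) x 36 mm high (z), 0.1 to 0.2 kg: a 17 mm high bridge on two feet 21 mm long with an arch between, a bright bolt-hole ring on top of each end; origin at the centre of its underside, level with its feet; starts somewhere on the bench standing on its feet, and may be absent
- cap5: worn bearing cap, blackened metal saddle 80 long (x) x 28 thick (y) x 36 mm high (z), 0.1 to 0.2 kg: a 17 mm high bridge on two feet 21 mm long with an arch between, a bright bolt-hole ring on top of each end; origin at the centre of its underside, level with its feet; starts in the tray near its rear wall
- spray_can: bystander: blue spray can with a white band and a red cap, 66 diameter x 190 high, origin under its centre; leave it alone
- bolt_jar: bystander: glass jar with a black lid, 72 diameter x 90 high, origin under its centre; leave it alone
- spanner: bystander: steel spanner, 190 long, lying flat on the bench, origin at its middle underneath; leave it alone
There are look-alikes about, which are no part of the job. What is shaped like the cap4 but blue is not meant. Leave any blue look-alike of the cap1 alone.

How it is judged:
By the outcome, as a careful person would: the job done as asked, in the order asked, and still so for the second after the job is handed in, with the robot touching nothing.
Of cap1, cap2, cap3, cap4 only 2 to 4 are there at a start; the rules pass over those that are not, and their reading is None.
At some moment in a run one of cap1, cap2, cap3, cap4, cap5 may be knocked a few centimetres aside while the robot is not near it.
Once in a run the grip may slacken for a moment while it holds something.
It also fails if it takes over 210 s, if anything falls off the work surface, if the arm or the gripper's body presses on something with over 40 N, if the wrist force passes 120 N, or if a joint passes its speed limit or range.

## Robot

A 7-joint arm with a two-finger parallel gripper is mounted at the origin on the work surface. World frame = base frame: x ahead of the robot, y to its left, z up, the work surface at z = 0. Lengths are in m, angles in rad, forces in N, time in s.
With the tool pointing down it reaches from about 0.4 to 0.85 m from the base axis. Payload 10.4 kg.
Tool frame: the origin (TCP) lies at the very end of the fingers, on their centre line; the grasp point (between the pads) lies 19 mm behind it; y points along the fingers, x is the direction in which the jaws open and shut, and the axes are right-handed (so a half turn about y gives the same grasp; the last joint's range is limited). The gripper opens to 87 mm and grips with 3 to 60 N. Pads are 19 mm wide; open, the fingers measure 117 mm over their backs; the gripper's body (75 mm by 190 mm) begins 51 mm behind the grasp point.
Start: joints at [1.252, 0.332, -0.065, 1.46, 0.022, 1.35, -0.088], TCP at [0.182, -0.598, 0.223] pointing down, gripper open.
Joint ranges: [-2.6, 2.6], [-0.5, 2.12], [-1.47, 1.34], [0.16, 2.42], [-1.27, 4.41], [0.06, 2.06], [-2.6, 2.6]. Speed limits (rad/s): [2.22, 2.22, 2.79, 2.79, 3.14, 3.14, 3.14].

## Interface

Orientations are given as a unit quaternion [x, y, z, w].
In Python, from bench import readout, vision, r gives the robot as it stands.
- The arm moves only by the tool arm_command, never from a script. Its argument "targets" is a list that holds one entry, the list of rows, each a list of 6 numbers: the shift along the tool's x, y, z in m, then the turn, a rotation vector about the tool's x, y, z in degrees. A call has 1 to 12 rows; each row shifts and turns the commanded pose from where the row before left it, along the tool's axes as they then stand; what a row does not reach is not made up. A row lasts 1/12 s, in which the tool goes at most 41.7 mm and 7.16 degrees, less where a joint would pass 70% of its speed; a pose out of reach is approached as far as the arm can. A call is refused whole if a number of a shift passes 0.0417 or a number of a turn 7.16, either way. A call with a gripper value outside its range is refused whole. "hand" is the opening, from 0 (shut) to 1 (fully open), set as the call begins (left out, the last holds). The fingers move at their own pace and stop on an object; "grip_force" is the grip in N (left out, the last holds). Time passes only in rows, so rows that do not move let the fingers close. It gives the time, the measured TCP pose, the force and the opening at its end, in the units of the state.
- readout.read_state(): the state, without advancing time (a new reading comes with each control period).
- vision.camera(name): name is "scene" or "top" or "wrist"; returns a dict with "pixels" (480x640x3 uint8, blue, green, red), "fovy" (degrees; the focal length in pixels is half the picture's height over the tangent of half this angle, whatever the lens; pixels are square), "cx", "cy" (the principal point, pixels), "D" ([k1, k2, p1, p2, k3] as OpenCV has them; the pictures are not rectified), "R" (3x3) and "t" (3): a world point X has camera coordinates R X + t; the wrist camera has in their place "mount" (4x4, takes a point from camera to tool coordinates, whose origin is the TCP and whose axes are the tool frame's). Camera axes: x right, y down, z forward; pixel columns grow to the right and rows downward; lengths in m; the calibration is good to about 2 mm. A picture is of the moment at which its call begins: read the wrist's pose just before it. There is no depth.
- r.close_job(): hands the job in, once; it reports no verdict.
The state is a dict: "time": time; "joint_positions": joint angles; "joint_vel": joint speeds; "joint_torque": joint torques, N m; "ee_pos": TCP position; "eef_rot": TCP orientation; "ft_force": force on the tool from outside, world axes, zero at the start; "torque": the same for the moment, N m; "width": finger opening in m.
Only numpy, scipy, OpenCV 4.12 (cv2) and the standard library are available. Lean on these libraries where they do the work, as an engineer would, in place of code of your own. Each camera call takes 0.05 s, during which the arm holds its last target.

## Working session

There is one attempt and no reset: what is moved stays moved. The work goes in short steps, Python scripts to look and compute and a tool call to move; the robot and the scene stay as the last step left them, time stands still between calls to the robot, and variables do not carry over. Pictures are saved under pics/ and viewed, and the job is handed in when it is done.

Besides the shell and the picture viewer there is one more tool, called as name(argument=value, ...), one argument or row to a line, values as JSON. arm_command: Moves the arm, as the interface text tells. Its arguments: {"type":"object","properties":{"targets":{"type":"array","items":{"type":"array","items":{"type":"array","items":{"type":"number"}}}},"hand":{"type":"number"},"grip_force":{"type":"number"}},"required":["targets"]}

```bash
ls; mkdir -p pics; cat > h.py <<'E'
import numpy as np,cv2
from bench import readout,vision,r
from scipy.spatial.transform import Rotation as Ro
def K(c):
    f=240/np.tan(np.radians(c['fovy'])/2); return np.array([[f,0,c['cx']],[0,f,c['cy']],[0,0,1]])
def cam(n,save=None):
    s=readout.read_state(); c=vision.camera(n)
    if n=='wrist':
        T=np.eye(4);T[:3,:3]=Ro.from_quat(s['eef_rot']).as_matrix();T[:3,3]=s['ee_pos']
        W=T@np.array(c['mount']); c['R']=W[:3,:3].T; c['t']=-W[:3,:3].T@W[:3,3]
    c['R']=np.array(c['R']);c['t']=np.array(c['t'])
    if save: cv2.imwrite('pics/'+save+'.png',c['pixels'])
    return c
def ray(c,uv):
    p=cv2.undistortPoints(np.array(uv,float).reshape(-1,1,2),K(c),np.array(c['D'],float)).reshape(-1,2)
    d=np.c_[p,np.ones(len(p))]@c['R']; return -c['R'].T@c['t'],d
def onz(c,uv,z):
    o,d=ray(c,uv); return o+d*((z-o[2])/d[:,2])[:,None]
def proj(c,X):
    return cv2.projectPoints(np.array(X,float).reshape(-1,1,3),cv2.Rodrigues(c['R'])[0],c['t'],K(c),np.array(c['D'],float))[0].reshape(-1,2)
def tri(c1,u1,c2,u2):
    o1,d1=ray(c1,[u1]);o2,d2=ray(c2,[u2]);A=np.c_[d1[0],-d2[0]];s=np.linalg.lstsq(A,o2-o1,rcond=None)[0]
    a=o1+s[0]*d1[0];b=o2+s[1]*d2[0];return (a+b)/2,np.linalg.norm(a-b)
E
python3 - <<'E'
from h import *
np.set_printoptions(precision=4,suppress=True)
s=readout.read_state();print(s)
for n in ['scene','top','wrist']:
    c=cam(n,n+'0');print(n,c['fovy'],c['cx'],c['cy'],c['D'],-c['R'].T@c['t'],c['R'])
E
```

```text
pics
{'time': 0.0, 'joint_positions': array([ 1.2524,  0.3329, -0.0647,  1.4609,  0.0216,  1.3499, -0.0885]), 'joint_vel': array([ 0.0009, -0.0011,  0.0005, -0.0006,  0.0006,  0.0008,  0.0014]), 'joint_torque': array([  0.0016, -62.3238,   0.0254, -38.9887,  -0.0612,   0.04  ,
         0.0002]), 'ee_pos': array([ 0.1821, -0.5975,  0.2218]), 'eef_rot': array([-0.568 ,  0.4213, -0.4204,  0.5685]), 'ft_force': array([ 0.0858,  0.4888, -0.0737]), 'torque': array([ 0.0219, -0.0565, -0.0499]), 'width': 0.0869845684562805}
scene 46.616575875320194 328.1548088501207 241.73013081453408 [-0.0889  0.      0.      0.      0.    ] [1.2562 0.804  1.385 ] [[-0.7469  0.6649 -0.0024]
 [ 0.5149  0.5761 -0.6348]
 [-0.4207 -0.4754 -0.7726]]
top 54.91765342581661 310.258777420754 240.28149558853497 [-0.1005  0.      0.      0.      0.    ] [0.49   0.0377 1.3359] [[-0.0207 -0.9997  0.0147]
 [-0.9961  0.0194 -0.0857]
 [ 0.0854 -0.0164 -0.9962]]
wrist 59.89086554609203 320.7311243380684 238.43203044644818 [-0.0896  0.      0.      0.      0.    ] [ 0.2628 -0.573   0.384 ] [[ 0.2911 -0.9567 -0.002 ]
 [-0.9106 -0.2777  0.3061]
 [-0.2934 -0.0873 -0.952 ]]
```

View pics/scene0.png

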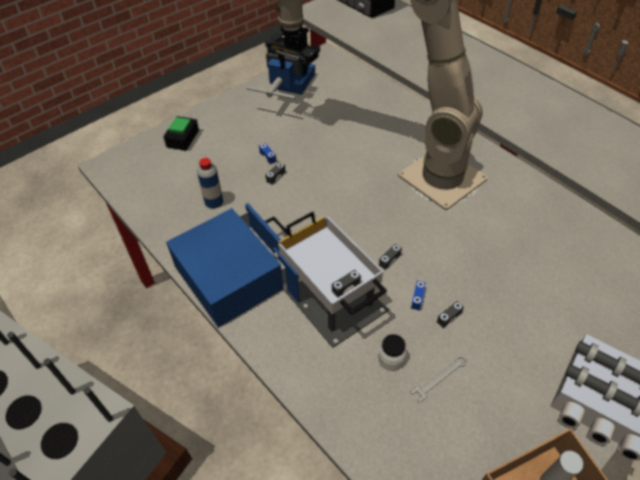

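View pics/top0.png

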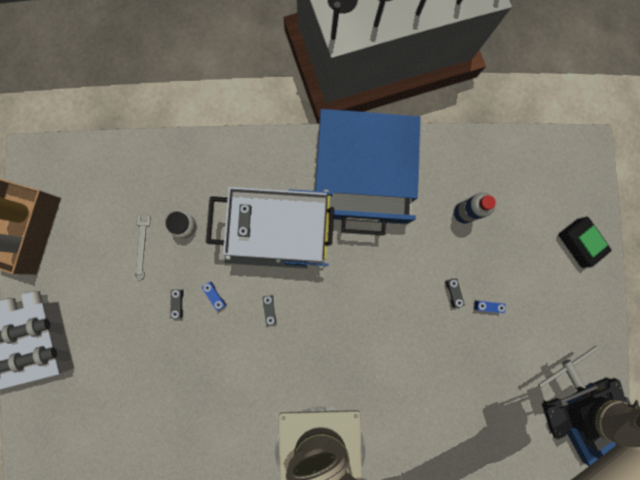

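View pics/wrist0.png

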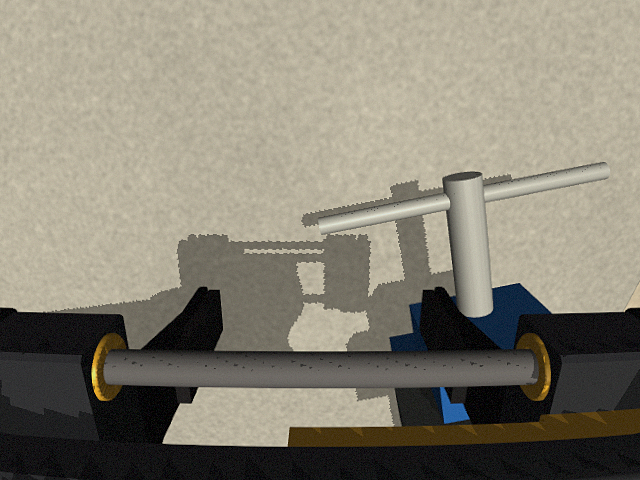

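The top view shows dark caps at about (176,304), (269,310) and (454,293), plus one in the tray at (244,220). The blue look-alikes are at (213,296) and (490,307), and the drawer appears partly out. I'll zoom in to measure.

```bash
python3 - <<'E'
import cv2
a=cv2.imread('pics/top0.png')
cv2.imwrite('pics/t1.png',cv2.resize(a[95:345,130:340],None,fx=3.2,fy=2.4*1,interpolation=cv2.INTER_CUBIC)[:600] if 0 else cv2.resize(a[175:335,150:345],None,fx=3.7,fy=3.7,interpolation=cv2.INTER_CUBIC))
cv2.imwrite('pics/t2.png',cv2.resize(a[100:330,310:520],None,fx=2.6,fy=2.6,interpolation=cv2.INTER_CUBIC))
E
```

```text
(no output)
```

View pics/t1.png

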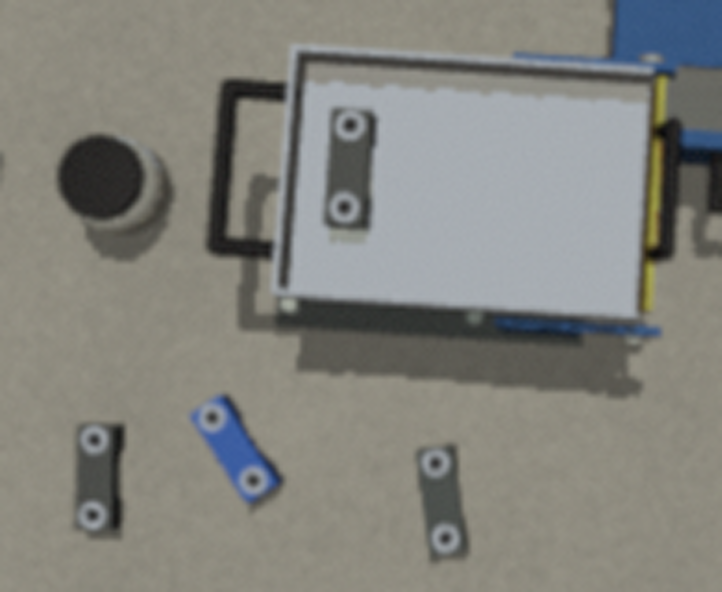

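View pics/t2.png

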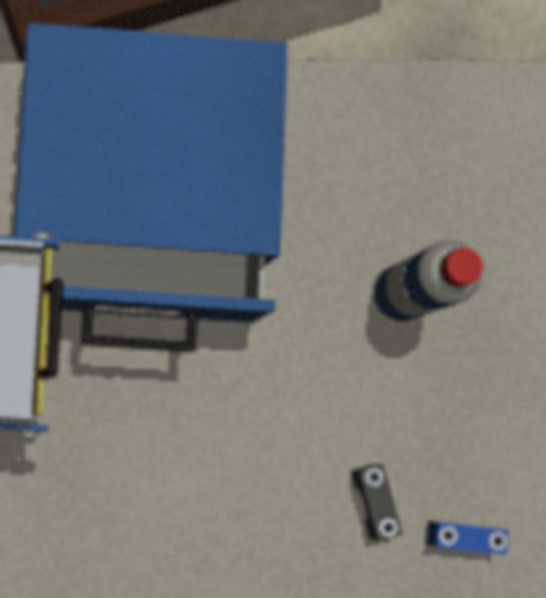

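```bash
python3 - <<'E'
from h import *
np.set_printoptions(precision=4,suppress=True)
c=cam('top')
A=lambda l:np.array(l,float)/3.7+[150,175]-.3
B=lambda l:np.array(l,float)/2.6+[310,100]-.3
def pr(n,P):print(n,P.tolist() and np.round(P,4).tolist())
for n,l in dict(capA=A([[94,440],[92,515]]),capB=A([[435,463],[446,539]]),capC=B([[373,477],[388,527]])).items():
    P=onz(c,l,.036);print(n,P.mean(0),np.linalg.norm(P[0]-P[1]),np.degrees(np.arctan2(*(P[0]-P[1])[[1,0]])))
pr('cab',onz(c,B([[28,24],[287,42],[278,254]]),.125))
pr('dh',onz(c,B([[89,342],[192,346]]),.085))
pr('gh',onz(c,A([[672,127],[664,252]]),.21))
pr('gh2',onz(c,B([[54,286],[53,374]]),.21))
pr('th',onz(c,A([[229,90],[217,245]]),.165))
pr('jar',onz(c,A([[101,178]]),.09))
pr('can',onz(c,B([[463,266]]),.19))
pr('blue',onz(c,np.r_[A([[211,417],[253,481]]),B([[448,535],[497,541]])],.036))
pr('span',onz(c,[[144,218],[141,277]],.005))
pr('cap5',onz(c,A([[349,124],[344,208]]),.17))
E
```

```text
capA [0.4299 0.4006 0.036 ] 0.05674435295849853 -1.784089999123731
capB [0.4079 0.1363 0.036 ] 0.057757280693702374 7.367030918478497
capC [ 0.4436 -0.3952  0.036 ] 0.05685978865511834 14.895523835851876
cab [[0.952, -0.0175, 0.125], [0.9302, -0.2904, 0.125], [0.7035, -0.2696, 0.125]]
dh [[0.6202, -0.0753, 0.085], [0.6139, -0.1838, 0.085]]
gh [[0.6628, -0.0344, 0.21], [0.5794, -0.027, 0.21]]
gh2 [[0.6612, -0.0322, 0.21], [0.5775, -0.0292, 0.21]]
th [[0.7017, 0.2698, 0.165], [0.5938, 0.2782, 0.165]]
jar [[0.6517, 0.3798, 0.09]]
can [[0.6778, -0.4385, 0.19]]
blue [[0.4743, 0.3098, 0.036], [0.4254, 0.2782, 0.036], [0.4052, -0.4698, 0.036], [0.3968, -0.5256, 0.036]]
span [[0.6791, 0.5014, 0.005], [0.5068, 0.5087, 0.005]]
cap5 [[0.6753, 0.1857, 0.17], [0.6171, 0.1895, 0.17]]
```

```bash
cat > plan.py <<'E'
from h import *
import json,sys
# state of commanded pose saved in cmd.npy ; world targets -> rows in tool axes
def tool(jaw_deg,pitch=0,axis=None):
    """tool pointing down with jaw axis at heading jaw_deg; then rotated by pitch deg about world vec axis"""
    a=np.radians(jaw_deg);x=np.array([np.cos(a),np.sin(a),0]);y=np.array([0,0,-1.]);z=np.cross(x,y)
    M=Ro.from_matrix(np.c_[x,y,z])
    if pitch: M=Ro.from_rotvec(np.radians(pitch)*np.array(axis)/np.linalg.norm(axis))*M
    return M
def cur():
    s=readout.read_state();return np.array(s['ee_pos']),Ro.from_quat(s['eef_rot'])
def plan(wps,step=.03,rot=5.5,start=None):
    """wps: list of (pos, Rotation). prints calls"""
    p,R=start or cur(); rows=[]
    for q,S in wps:
        q=np.array(q,float); rv=(R.inv()*S).as_rotvec()
        n=int(max(np.ceil(np.linalg.norm(q-p)/step-1e-6),np.ceil(np.degrees(np.linalg.norm(rv))/rot-1e-6),1))
        p0,R0=p.copy(),R
        for i in range(1,n+1):
            pt=p0+(q-p0)*i/n; Rt=R0*Ro.from_rotvec(rv*i/n)
            sh=np.round(R.inv().apply(pt-p),4); tu=np.round(np.degrees((R.inv()*Rt).as_rotvec()),1)
            rows.append([float(v)+0 for v in [*sh,*tu]]); p=p+R.apply(sh); R=R*Ro.from_rotvec(np.radians(tu))
        rows.append(None)
    out=[];
    for r_ in rows:
        if r_ is None:
            print('--');
            continue
        print(json.dumps([0 if v==0 else (round(v,4)) for v in r_]).replace(' ',''),end=',')
    print();print('end',np.round(p,4))
    return p,R
def st():
    s=readout.read_state();R=Ro.from_quat(s['eef_rot']).as_matrix()
    print('t',round(s['time'],2),'p',np.round(s['ee_pos'],4),'jaw',round(np.degrees(np.arctan2(R[1,0],R[0,0])),1),'ydir',np.round(R[:,1],3),'F',np.round(s['ft_force'],1),'w',round(s['width'],4),'q',np.round(s['joint_positions'],2))
E
python3 - <<'E'
from plan import *
st()
E
```

```text
t 0.2 p [ 0.1821 -0.5976  0.2221] jaw -73.0 ydir [-0.     0.001 -1.   ] F [ 0.8 -0.4  0.4] w 0.0867 q [ 1.25  0.33 -0.06  1.46  0.02  1.35 -0.09]
```

```bash
python3 - <<'E'
from plan import *
plan([([.4436,-.395,.15],tool(-75))])
E
```

```text
[-0.0098,0.006,0.0258,0,0.2,0],[-0.0099,0.006,0.0257,0,0.1,0],[-0.0099,0.006,0.0257,0,0.2,0],[-0.01,0.0061,0.0257,0,0.2,0],[-0.0101,0.006,0.0256,0,0.1,0],[-0.0102,0.006,0.0257,0,0.2,0],[-0.0102,0.006,0.0255,0,0.1,0],[-0.0103,0.006,0.0256,0,0.2,0],[-0.0104,0.006,0.0256,0,0.2,0],[-0.0105,0.006,0.0255,0,0.1,0],[-0.0105,0.006,0.0254,0,0.2,0],[-0.0106,0.0061,0.0255,0,0.2,0],--

end [ 0.4436 -0.395   0.15  ]
```

arm_command(
  targets=[
    [[-0.0102, 0.006, 0.0256, 0, 0.16, 0], [-0.0102, 0.006, 0.0256, 0, 0.16, 0], [-0.0102, 0.006, 0.0256, 0, 0.16, 0], [-0.0102, 0.006, 0.0256, 0, 0.16, 0], [-0.0102, 0.006, 0.0256, 0, 0.16, 0], [-0.0102, 0.006, 0.0256, 0, 0.16, 0], [-0.0102, 0.006, 0.0256, 0, 0.16, 0], [-0.0102, 0.006, 0.0256, 0, 0.16, 0], [-0.0102, 0.006, 0.0256, 0, 0.16, 0], [-0.0102, 0.006, 0.0256, 0, 0.16, 0], [-0.0102, 0.006, 0.0256, 0, 0.16, 0], [-0.0102, 0.006, 0.0256, 0, 0.16, 0]],
  ],
  hand=1,
)

```text
time: 1.2
ee_pos: [0.4444, -0.3943, 0.1502]
eef_rot: [0.561, -0.43, 0.43, -0.561]
ft_force: [0.7, -0.6, -0.4]
width: 0.0871
```

```bash
cat >> plan.py <<'E'
def go(wps,step=.03,rot=5.5,start=None):
    p,R=start or cur()
    for q,S in wps:
        q=np.array(q,float); rv=(R.inv()*S).as_rotvec()
        n=int(max(np.ceil(np.linalg.norm(q-p)/step-1e-6),np.ceil(np.degrees(np.linalg.norm(rv))/rot-1e-6),1))
        A=sum(Ro.from_rotvec(rv*k/n).as_matrix() for k in range(n))
        t=np.round(np.linalg.solve(A,R.inv().apply(q-p)),4);w=np.round(np.degrees(rv/n),2)
        print(n,'x',json.dumps([0 if v==0 else round(float(v),4) for v in [*t,*w]]).replace(' ',''))
        for k in range(n): p=p+R.apply(t);R=R*Ro.from_rotvec(np.radians(w))
    print('end',np.round(p,4));return p,R
E
python3 - <<'E'
from plan import *
st(); c=cam('wrist','w1'); print(proj(c,[[.4436,-.3952,.036]])); st()
E
```

```text
t 1.2 p [ 0.4444 -0.3943  0.1502] jaw -75.0 ydir [-0. -0. -1.] F [ 0.7 -0.6 -0.4] w 0.0871 q [ 0.85  0.33 -0.24  1.63  0.08  1.2  -0.72]
[[322.21836464 233.63565708]]
t 1.25 p [ 0.4492 -0.3888  0.149 ] jaw -74.6 ydir [ 0.001  0.003 -1.   ] F [ 3.2  4.8 -1. ] w 0.0871 q [ 0.84  0.33 -0.25  1.63  0.08  1.2  -0.73]
```

View pics/w1.png

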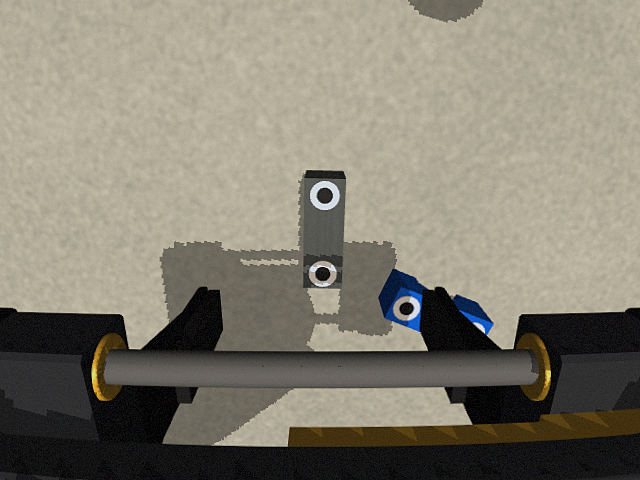

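```bash
python3 - <<'E'
from plan import *
st(); s=cur();print(s[0]);
go([([.4436,-.395,.01],tool(-75))],start=(np.array([.444,-.394,.150]),tool(-75)))
E
```

```text
t 1.25 p [ 0.4492 -0.3888  0.149 ] jaw -74.6 ydir [ 0.001  0.003 -1.   ] F [ 3.2  4.8 -1. ] w 0.0871 q [ 0.84  0.33 -0.25  1.63  0.08  1.2  -0.73]
[ 0.44917517 -0.38880631  0.14896824]
5 x [0.0002,0.028,-0.0001,0,0,0]
end [ 0.4438 -0.3951  0.01  ]
```

arm_command(
  targets=[
    [[0, 0, 0, 0, 0, 0]],
  ],
  hand=0.7,
)

```text
time: 1.33
ee_pos: [0.4459, -0.3921, 0.1497]
eef_rot: [-0.562, 0.429, -0.428, 0.563]
ft_force: [-1.5, -0.8, -0.0]
width: 0.0848
```

arm_command(
  targets=[
    [[0, 0.028, 0, 0, 0, 0], [0, 0.028, 0, 0, 0, 0], [0, 0.028, 0, 0, 0, 0], [0, 0.026, 0, 0, 0, 0], [0, 0.018, 0, 0, 0, 0], [0, 0.01, 0, 0, 0, 0], [0, 0.002, 0, 0, 0, 0], [0, 0, 0, 0, 0, 0]],
  ],
)

```text
time: 2.0
ee_pos: [0.4432, -0.3958, 0.0107]
eef_rot: [0.561, -0.431, 0.43, -0.561]
ft_force: [-0.2, -0.1, -0.5]
width: 0.0613
```

arm_command(
  targets=[
    [[0, 0, 0, 0, 0, 0], [0, 0, 0, 0, 0, 0], [0, 0, 0, 0, 0, 0], [0, 0, 0, 0, 0, 0], [0, 0, 0, 0, 0, 0], [0, 0, 0, 0, 0, 0]],
  ],
  hand=0,
  grip_force=30,
)

```text
time: 2.5
ee_pos: [0.4436, -0.3954, 0.0109]
eef_rot: [0.561, -0.43, 0.431, -0.561]
ft_force: [1.1, -1.5, 0.4]
width: 0.0284
```

```bash
python3 - <<'E'
from plan import *
st(); 
# tray slots
ex=np.array([.997,-.078,0]);ey=np.array([.078,.997,0]);o=np.array([.623,-.020,0])
for x,y in [(-.05,.145),(.05,.145),(0,.06)]:print(o+ex*x+ey*y)
E
```

```text
t 2.5 p [ 0.4436 -0.3954  0.0109] jaw -75.0 ydir [ 0. -0. -1.] F [ 1.1 -1.5  0.4] w 0.0284 q [ 0.84  0.48 -0.23  1.74  0.13  0.93 -0.75]
[0.58446  0.128465 0.      ]
[0.68416  0.120665 0.      ]
[0.62768 0.03982 0.     ]
```

```bash
python3 - <<'E'
from plan import *
s=go([([.4436,-.395,.2],tool(-75)),([.684,.12,.26],tool(-4.5)),([.684,.12,.16],tool(-4.5))],rot=6)
E
```

```text
7 x [0,-0.027,0,0,0,0]
20 x [-0.0086,-0.003,0.0291,0,-3.52,0]
4 x [-0.0002,0.0249,-0.0002,0.01,-0.02,0.01]
end [0.684  0.1198 0.1601]
```

arm_command(
  targets=[
    [[0, -0.027, 0, 0, 0, 0], [0, -0.027, 0, 0, 0, 0], [0, -0.027, 0, 0, 0, 0], [0, -0.027, 0, 0, 0, 0], [0, -0.027, 0, 0, 0, 0], [0, -0.027, 0, 0, 0, 0], [0, -0.027, 0, 0, 0, 0]],
  ],
)

```text
time: 3.08
ee_pos: [0.4432, -0.395, 0.2008]
eef_rot: [0.561, -0.43, 0.43, -0.561]
ft_force: [0.7, -0.6, -1.0]
width: 0.0275
```

arm_command(
  targets=[
    [[-0.0086, -0.003, 0.0291, 0, -3.52, 0], [-0.0086, -0.003, 0.0291, 0, -3.52, 0], [-0.0086, -0.003, 0.0291, 0, -3.52, 0], [-0.0086, -0.003, 0.0291, 0, -3.52, 0], [-0.0086, -0.003, 0.0291, 0, -3.52, 0], [-0.0086, -0.003, 0.0291, 0, -3.52, 0], [-0.0086, -0.003, 0.0291, 0, -3.52, 0], [-0.0086, -0.003, 0.0291, 0, -3.52, 0], [-0.0086, -0.003, 0.0291, 0, -3.52, 0], [-0.0086, -0.003, 0.0291, 0, -3.52, 0]],
  ],
)

```text
time: 3.92
ee_pos: [0.6465, -0.1744, 0.2293]
eef_rot: [0.665, -0.24, 0.239, -0.665]
ft_force: [0.2, 0.0, -1.9]
width: 0.0277
```

arm_command(
  targets=[
    [[-0.0086, -0.003, 0.0291, 0, -3.52, 0], [-0.0086, -0.003, 0.0291, 0, -3.52, 0], [-0.0086, -0.003, 0.0291, 0, -3.52, 0], [-0.0086, -0.003, 0.0291, 0, -3.52, 0], [-0.0086, -0.003, 0.0291, 0, -3.52, 0], [-0.0086, -0.003, 0.0291, 0, -3.52, 0], [-0.0086, -0.003, 0.0291, 0, -3.52, 0], [-0.0086, -0.003, 0.0291, 0, -3.52, 0], [-0.0086, -0.003, 0.0291, 0, -3.52, 0], [-0.0086, -0.003, 0.0291, 0, -3.52, 0], [0, 0, 0, 0, 0, 0], [0, 0, 0, 0, 0, 0]],
  ],
)

```text
time: 4.92
ee_pos: [0.6841, 0.1234, 0.2595]
eef_rot: [-0.706, 0.027, -0.027, 0.707]
ft_force: [0.2, -0.3, -1.5]
width: 0.0277
```

```bash
python3 - <<'E'
from plan import *
st(); c=cam('wrist','w2');go([([.684,.12,.16],tool(-4.5))])
E
```

```text
t 4.92 p [0.6841 0.1234 0.2595] jaw -4.3 ydir [-0.     0.001 -1.   ] F [ 0.2 -0.3 -1.5] w 0.0277 q [ 0.14  0.55 -0.62  1.16  0.3   1.52 -0.49]
4 x [-0.0001,0.0248,-0.0002,0.01,-0.01,0]
end [0.6841 0.1201 0.1601]
```

View pics/w2.png

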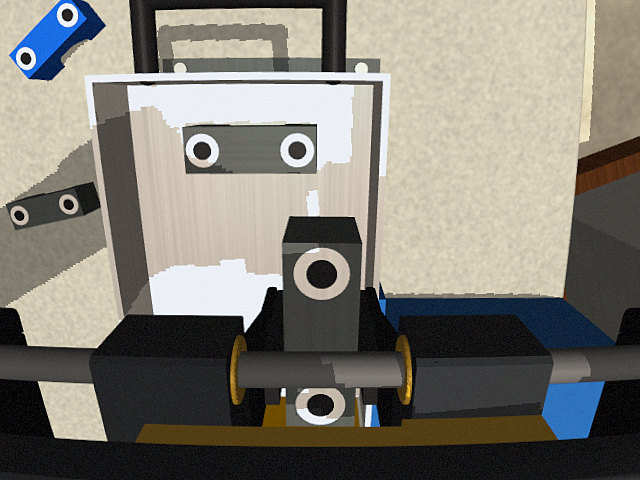

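```bash
python3 - <<'E'
from h import *
c=cam('wrist')
print(onz(c,[[88,77],[390,75],[379,260],[143,30],[340,30],[135,312]],.176))
print(onz(c,[[143,30],[340,30]],.165))
print(onz(c,[[202,150],[297,150]],.168))
E
```

```text
[[0.5593642  0.23440869 0.176     ]
 [0.73076884 0.21924863 0.176     ]
 [0.72012318 0.10971034 0.176     ]
 [0.59628658 0.25540926 0.176     ]
 [0.70456845 0.24478939 0.176     ]
 [0.55621417 0.08507616 0.176     ]]
[[0.59204389 0.25764347 0.165     ]
 [0.70517967 0.24654755 0.165     ]]
[[0.61734025 0.18601004 0.168     ]
 [0.6746657  0.18105187 0.168     ]]
```

arm_command(
  targets=[
    [[0, 0.0248, 0, 0, 0, 0], [0, 0.0248, 0, 0, 0, 0], [0, 0.0248, 0, 0, 0, 0], [0, 0.02, 0, 0, 0, 0], [0, 0.01, 0, 0, 0, 0], [0, 0.005, 0, 0, 0, 0], [0, 0.002, 0, 0, 0, 0], [0, 0, 0, 0, 0, 0]],
  ],
)

```text
time: 5.68
ee_pos: [0.6853, 0.1202, 0.1489]
eef_rot: [-0.707, 0.028, -0.029, 0.707]
ft_force: [-0.1, 0.4, -2.0]
width: 0.0277
```

arm_command(
  targets=[
    [[0, 0.003, 0, 0, 0, 0], [0, 0.002, 0, 0, 0, 0], [0, 0, 0, 0, 0, 0]],
  ],
)

```text
time: 5.93
ee_pos: [0.6856, 0.1208, 0.145]
eef_rot: [-0.706, 0.027, -0.029, 0.707]
ft_force: [-0.7, -0.4, 5.3]
width: 0.0279
```

arm_command(
  targets=[
    [[0, 0, 0, 0, 0, 0], [0, 0, 0, 0, 0, 0]],
  ],
  hand=0.5,
)

```text
time: 6.1
ee_pos: [0.6852, 0.1207, 0.1439]
eef_rot: [-0.706, 0.028, -0.029, 0.707]
ft_force: [-0.2, 0.1, 0.2]
width: 0.0347
```

```bash
python3 - <<'E'
from plan import *
st()
print('capB jaw', 7.37-90)
s=go([([.685,.12,.26],tool(-5)),([.408,.136,.16],tool(-82.6)),([.408,.136,.01],tool(-82.6))],rot=6)
E
```

```text
t 6.1 p [0.6852 0.1207 0.1439] jaw -4.6 ydir [ 0.001  0.    -1.   ] F [-0.2  0.1  0.2] w 0.0347 q [ 0.16  0.6  -0.6   1.32  0.34  1.31 -0.52]
capB jaw -82.63
4 x [0,-0.029,-0.0002,0,0.11,0.02]
13 x [-0.0183,0.0077,-0.014,0,5.97,0]
5 x [0.0001,0.03,-0.0001,0,0,0]
end [0.4078 0.136  0.0098]
```

arm_command(
  targets=[
    [[0, -0.02, 0, 0, 0, 0], [0, -0.032, 0, 0, 0, 0], [0, -0.032, 0, 0, 0, 0], [0, -0.032, 0, 0, 0, 0]],
  ],
  hand=0.38,
)

```text
time: 6.43
ee_pos: [0.6846, 0.1207, 0.2606]
eef_rot: [-0.707, 0.028, -0.028, 0.707]
ft_force: [0.1, -0.2, -0.5]
width: 0.0334
```

arm_command(
  targets=[
    [[-0.0183, 0.0077, -0.014, 0, 5.97, 0], [-0.0183, 0.0077, -0.014, 0, 5.97, 0], [-0.0183, 0.0077, -0.014, 0, 5.97, 0], [-0.0183, 0.0077, -0.014, 0, 5.97, 0], [-0.0183, 0.0077, -0.014, 0, 5.97, 0], [-0.0183, 0.0077, -0.014, 0, 5.97, 0], [-0.0183, 0.0077, -0.014, 0, 5.97, 0], [-0.0183, 0.0077, -0.014, 0, 5.97, 0], [-0.0183, 0.0077, -0.014, 0, 5.97, 0], [-0.0183, 0.0077, -0.014, 0, 5.97, 0], [-0.0183, 0.0077, -0.014, 0, 5.97, 0], [-0.0183, 0.0077, -0.014, 0, 5.97, 0]],
  ],
  hand=0.7,
)

```text
time: 7.43
ee_pos: [0.4249, 0.1206, 0.1666]
eef_rot: [-0.555, 0.438, -0.438, 0.555]
ft_force: [0.4, 0.5, 0.2]
width: 0.061
```

arm_command(
  targets=[
    [[-0.0183, 0.0077, -0.014, 0, 5.97, 0], [0, 0, 0, 0, 0, 0], [0, 0, 0, 0, 0, 0]],
  ],
)

```text
time: 7.68
ee_pos: [0.4074, 0.1355, 0.1592]
eef_rot: [0.534, -0.464, 0.464, -0.534]
ft_force: [0.2, -0.8, -0.1]
width: 0.0611
```

```bash
python3 - <<'E'
from plan import *
st();c=cam('wrist','w3'); cam('top','t3'); print(proj(c,[.4079,.1363,.036]));go([([.408,.136,.01],tool(-82.6))])
E
```

```text
t 7.68 p [0.4074 0.1355 0.1592] jaw -82.0 ydir [ 0.001 -0.001 -1.   ] F [ 0.2 -0.8 -0.1] w 0.0611 q [ 0.2  -0.02 -0.61  2.   -0.01  1.16 -1.84]
[[320.01178982 227.91819085]]
5 x [-0.0003,0.0299,-0.0001,-0.01,0.1,0]
end [0.4081 0.1361 0.01  ]
```

View pics/w3.png

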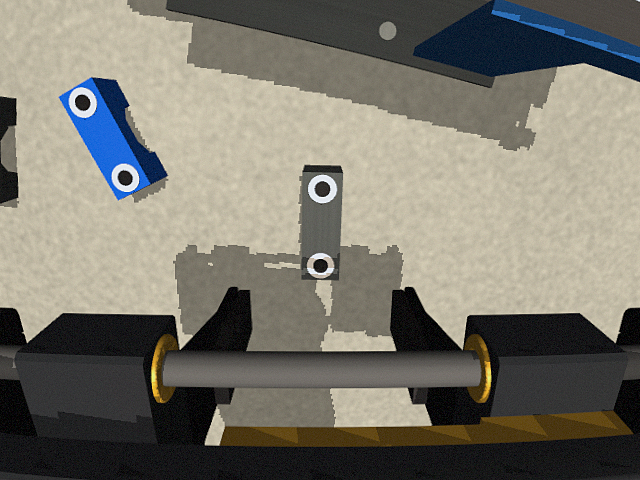

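View pics/t3.png

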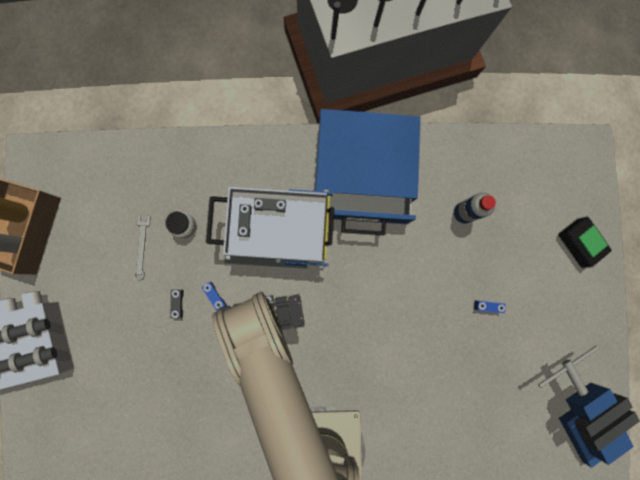

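arm_command(
  targets=[
    [[0, 0.03, 0, 0, 0, 0], [0, 0.03, 0, 0, 0, 0], [0, 0.03, 0, 0, 0, 0], [0, 0.028, 0, 0, 0, 0], [0, 0.018, 0, 0, 0, 0], [0, 0.01, 0, 0, 0, 0], [0, 0.003, 0, 0, 0, 0], [0, 0, 0, 0, 0, 0]],
  ],
)

```text
time: 8.45
ee_pos: [0.4083, 0.1349, 0.01]
eef_rot: [0.533, -0.465, 0.465, -0.533]
ft_force: [-0.1, 0.2, 0.2]
width: 0.0607
```

arm_command(
  targets=[
    [[0, 0, 0, 0, 0, 0], [0, 0, 0, 0, 0, 0], [0, 0, 0, 0, 0, 0], [0, 0, 0, 0, 0, 0], [0, 0, 0, 0, 0, 0], [0, 0, 0, 0, 0, 0]],
  ],
  hand=0,
  grip_force=30,
)

```text
time: 8.95
ee_pos: [0.4081, 0.135, 0.0103]
eef_rot: [-0.533, 0.465, -0.465, 0.533]
ft_force: [-1.1, -0.1, -0.5]
width: 0.0289
```

```bash
python3 - <<'E'
from plan import *
st()
s=go([([.408,.136,.25],tool(-82.6)),([.585,.128,.25],tool(-5)),([.585,.128,.15],tool(-5))],rot=6)
E
```

```text
t 8.95 p [0.4081 0.135  0.0103] jaw -82.2 ydir [ 0.001 -0.    -1.   ] F [-1.1 -0.1 -0.5] w 0.0289 q [ 0.15  0.22 -0.61  2.14  0.17  0.83 -2.  ]
8 x [-0.0001,-0.03,0,0,0.05,0]
13 x [0.0106,0,0.0103,0,-5.97,0]
4 x [-0.0001,0.0251,0,0,0.01,0.01]
end [0.5852 0.1278 0.15  ]
```

arm_command(
  targets=[
    [[0, -0.03, 0, 0, 0, 0], [0, -0.03, 0, 0, 0, 0], [0, -0.03, 0, 0, 0, 0], [0, -0.03, 0, 0, 0, 0], [0, -0.03, 0, 0, 0, 0], [0, -0.03, 0, 0, 0, 0], [0, -0.03, 0, 0, 0, 0], [0, -0.03, 0, 0, 0.4, 0]],
  ],
)

```text
time: 9.62
ee_pos: [0.4074, 0.135, 0.2515]
eef_rot: [0.531, -0.466, 0.467, -0.531]
ft_force: [0.1, -0.6, -1.0]
width: 0.0278
```

arm_command(
  targets=[
    [[0.0106, 0, 0.0103, 0, -5.97, 0], [0.0106, 0, 0.0103, 0, -5.97, 0], [0.0106, 0, 0.0103, 0, -5.97, 0], [0.0106, 0, 0.0103, 0, -5.97, 0], [0.0106, 0, 0.0103, 0, -5.97, 0], [0.0106, 0, 0.0103, 0, -5.97, 0], [0.0106, 0, 0.0103, 0, -5.97, 0], [0.0106, 0, 0.0103, 0, -5.97, 0], [0.0106, 0, 0.0103, 0, -5.97, 0], [0.0106, 0, 0.0103, 0, -5.97, 0], [0.0106, 0, 0.0103, 0, -5.97, 0], [0.0106, 0, 0.0103, 0, -5.97, 0]],
  ],
)

```text
time: 10.62
ee_pos: [0.5738, 0.1185, 0.2496]
eef_rot: [0.704, -0.066, 0.066, -0.704]
ft_force: [0.1, -0.3, -1.6]
width: 0.0276
```

arm_command(
  targets=[
    [[0.0106, 0, 0.0103, 0, -5.97, 0], [0, 0, 0, 0, 0, 0], [0, 0, 0, 0, 0, 0]],
  ],
)

```text
time: 10.87
ee_pos: [0.5854, 0.1274, 0.2493]
eef_rot: [-0.706, 0.031, -0.03, 0.707]
ft_force: [-0.2, 0.5, -0.1]
width: 0.0278
```

```bash
python3 - <<'E'
from plan import *
st();c=cam('wrist','w4')
s=go([([.585,.128,.15],tool(-5))],rot=6)
E
```

```text
t 10.87 p [0.5854 0.1274 0.2493] jaw -5.0 ydir [-0.001  0.    -1.   ] F [-0.2  0.5 -0.1] w 0.0278 q [ 0.2   0.32 -0.61  1.47  0.18  1.41 -0.51]
4 x [-0.0001,0.0249,0.0003,0,-0.02,-0.02]
end [0.5848 0.1282 0.15  ]
```

View pics/w4.png

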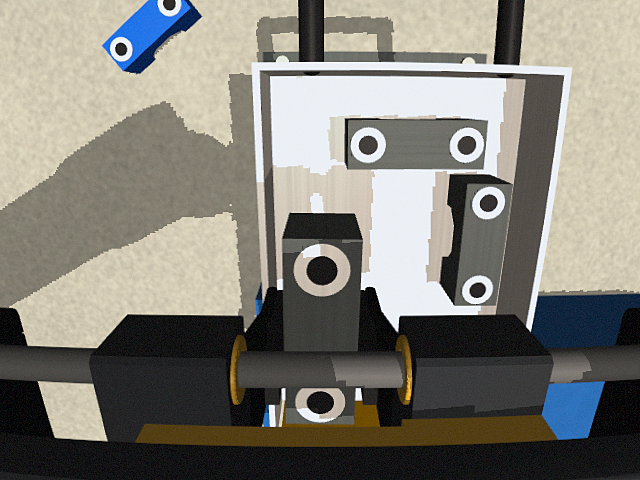

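arm_command(
  targets=[
    [[0.004, 0.025, 0, 0, 0, 0], [0.003, 0.025, 0, 0, 0, 0], [0, 0.025, 0, 0, 0, 0], [0, 0.018, 0, 0, 0, 0], [0, 0.008, 0, 0, 0, 0], [0, 0.003, 0, 0, 0, 0], [0, 0.001, 0, 0, 0, 0], [0, 0, 0, 0, 0, 0]],
  ],
)

```text
time: 11.58
ee_pos: [0.593, 0.1264, 0.1462]
eef_rot: [-0.706, 0.03, -0.031, 0.706]
ft_force: [0.7, 0.2, -0.7]
width: 0.0279
```

arm_command(
  targets=[
    [[0, 0, 0, 0, 0, 0], [0, -0.015, 0, 0, 0, 0], [0, -0.03, 0, 0, 0, 0], [0, -0.032, 0, 0, 0, 0], [0, -0.032, 0, 0, 0, 0]],
  ],
  hand=0.38,
)

```text
time: 12.0
ee_pos: [0.5926, 0.1266, 0.2566]
eef_rot: [-0.706, 0.03, -0.031, 0.707]
ft_force: [0.4, 0.5, -0.6]
width: 0.0333
```

```bash
python3 - <<'E'
from plan import *
st()
s=go([([.43,.4,.15],tool(-92))],rot=6)
E
```

```text
t 12.0 p [0.5926 0.1266 0.2566] jaw -5.0 ydir [ 0.001  0.    -1.   ] F [ 0.4  0.5 -0.6] w 0.0333 q [ 0.19  0.33 -0.61  1.44  0.19  1.43 -0.51]
15 x [-0.0227,0.0071,0.0055,0,5.8,0]
end [0.4299 0.3995 0.1499]
```

```bash
python3 - <<'E'
from plan import *
s=go([([.43,.4,.15],tool(88))],rot=6)
E
```

```text
16 x [0.003,0.0067,0.022,0,-5.81,0]
end [0.4298 0.3993 0.1492]
```

arm_command(
  targets=[
    [[0.003, 0, 0.022, 0, -5.81, 0], [0.003, 0, 0.022, 0, -5.81, 0], [0.003, 0, 0.022, 0, -5.81, 0], [0.003, 0, 0.022, 0, -5.81, 0], [0.003, 0, 0.022, 0, -5.81, 0], [0.003, 0, 0.022, 0, -5.81, 0], [0.003, 0, 0.022, 0, -5.81, 0], [0.003, 0, 0.022, 0, -5.81, 0]],
  ],
  hand=0.7,
)

```text
time: 12.67
ee_pos: [0.5698, 0.299, 0.2553]
eef_rot: [-0.661, -0.253, 0.251, 0.661]
ft_force: [-0.7, -0.0, -0.4]
width: 0.0603
```

arm_command(
  targets=[
    [[0.003, 0.0134, 0.022, 0, -5.81, 0], [0.003, 0.0134, 0.022, 0, -5.81, 0], [0.003, 0.0134, 0.022, 0, -5.81, 0], [0.003, 0.0134, 0.022, 0, -5.81, 0], [0.003, 0.0134, 0.022, 0, -5.81, 0], [0.003, 0.0134, 0.022, 0, -5.81, 0], [0.003, 0.0134, 0.022, 0, -5.81, 0], [0.003, 0.0134, 0.022, 0, -5.81, 0], [0, 0, 0, 0, 0, 0], [0, 0, 0, 0, 0, 0]],
  ],
  hand=0.7,
)

```text
time: 13.5
ee_pos: [0.429, 0.3997, 0.1475]
eef_rot: [0.509, 0.492, -0.491, -0.508]
ft_force: [1.2, 0.7, 0.3]
width: 0.061
```

```bash
python3 - <<'E'
from plan import *
st();c=cam('wrist','w5');print(proj(c,[.43,.4006,.036]))
s=go([([.43,.4,.01],tool(88))],rot=6)
E
```

```text
t 13.5 p [0.429  0.3997 0.1475] jaw 88.1 ydir [ 0.001  0.    -1.   ] F [1.2 0.7 0.3] w 0.061 q [-0.07  0.48 -0.98  1.62  0.41  1.26  0.42]
[[321.80283383 235.61283812]]
5 x [0.0001,0.0276,0.0001,0.02,-0.02,0.01]
end [0.4301 0.3998 0.0099]
```

View pics/w5.png

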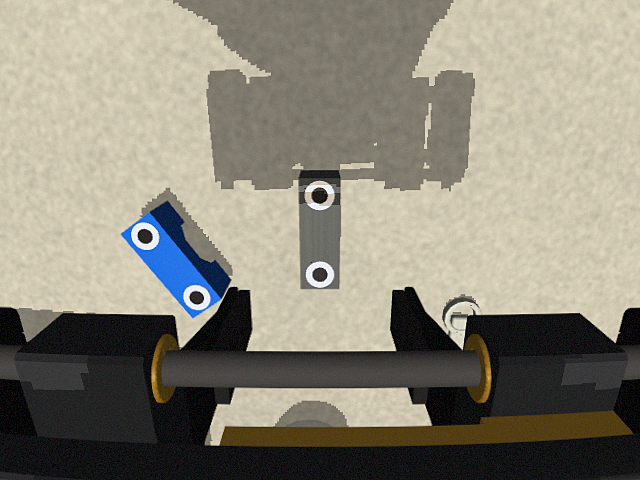

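arm_command(
  targets=[
    [[0, 0.03, 0, 0, 0, 0], [0, 0.03, 0, 0, 0, 0], [0, 0.03, 0, 0, 0, 0], [0, 0.025, 0, 0, 0, 0], [0, 0.014, 0, 0, 0, 0], [0, 0.007, 0, 0, 0, 0], [0, 0.001, 0, 0, 0, 0], [0, 0, 0, 0, 0, 0]],
  ],
)

```text
time: 14.22
ee_pos: [0.4306, 0.3997, 0.011]
eef_rot: [0.509, 0.491, -0.49, -0.509]
ft_force: [0.6, 0.4, -0.3]
width: 0.0611
```

arm_command(
  targets=[
    [[0, 0, 0, 0, 0, 0], [0, 0, 0, 0, 0, 0], [0, 0, 0, 0, 0, 0], [0, 0, 0, 0, 0, 0], [0, 0, 0, 0, 0, 0], [0, 0, 0, 0, 0, 0]],
  ],
  hand=0,
  grip_force=30,
)

```text
time: 14.72
ee_pos: [0.4298, 0.3992, 0.01]
eef_rot: [0.509, 0.491, -0.491, -0.509]
ft_force: [-0.6, 0.6, 0.6]
width: 0.0292
```

```bash
python3 - <<'E'
from plan import *
st()
s=go([([.43,.4,.25],tool(88)),([.628,.045,.25],tool(-5)),([.628,.045,.15],tool(-5))],rot=6)
E
```

```text
t 14.72 p [0.4298 0.3992 0.01  ] jaw 88.0 ydir [ 0.  0. -1.] F [-0.6  0.6  0.6] w 0.0292 q [-0.14  0.63 -0.87  1.74  0.55  1.04  0.32]
8 x [0.0001,-0.03,0,0,0,0]
16 x [-0.0075,0,-0.0274,0,5.81,0]
4 x [0.0001,0.025,0.0001,0,0.01,0]
end [0.6279 0.0452 0.1501]
```

arm_command(
  targets=[
    [[0, -0.03, 0, 0, 0, 0], [0, -0.03, 0, 0, 0, 0], [0, -0.03, 0, 0, 0, 0], [0, -0.03, 0, 0, 0, 0], [0, -0.03, 0, 0, 0, 0], [0, -0.03, 0, 0, 0, 0], [0, -0.03, 0, 0, 0, 0], [0, -0.03, 0, 0, 0, 0]],
  ],
)

```text
time: 15.38
ee_pos: [0.4293, 0.3989, 0.2512]
eef_rot: [0.509, 0.491, -0.491, -0.509]
ft_force: [0.6, -0.1, -1.2]
width: 0.0275
```

arm_command(
  targets=[
    [[-0.0075, 0, -0.0274, 0, 5.81, 0], [-0.0075, 0, -0.0274, 0, 5.81, 0], [-0.0075, 0, -0.0274, 0, 5.81, 0], [-0.0075, 0, -0.0274, 0, 5.81, 0], [-0.0075, 0, -0.0274, 0, 5.81, 0], [-0.0075, 0, -0.0274, 0, 5.81, 0], [-0.0075, 0, -0.0274, 0, 5.81, 0], [-0.0075, 0, -0.0274, 0, 5.81, 0]],
  ],
)

```text
time: 16.05
ee_pos: [0.6055, 0.2632, 0.2493]
eef_rot: [-0.662, -0.249, 0.249, 0.662]
ft_force: [-0.2, -0.1, -2.2]
width: 0.0276
```

arm_command(
  targets=[
    [[-0.0075, 0, -0.0274, 0, 5.81, 0], [-0.0075, 0, -0.0274, 0, 5.81, 0], [-0.0075, 0, -0.0274, 0, 5.81, 0], [-0.0075, 0, -0.0274, 0, 5.81, 0], [-0.0075, 0, -0.0274, 0, 5.81, 0], [-0.0075, 0, -0.0274, 0, 5.81, 0], [-0.0075, 0, -0.0274, 0, 5.81, 0], [-0.0075, 0, -0.0274, 0, 5.81, 0], [0, 0, 0, 0, 0, 0], [0, 0, 0, 0, 0, 0], [0, 0, 0, 0, 0, 0]],
  ],
)

```text
time: 16.97
ee_pos: [0.6272, 0.0449, 0.2498]
eef_rot: [-0.706, 0.03, -0.03, 0.707]
ft_force: [-0.2, 1.0, -0.8]
width: 0.0282
```

```bash
python3 - <<'E'
from plan import *
st();c=cam('wrist','w6')
s=go([([.628,.045,.15],tool(-5))],rot=6)
E
```

```text
t 16.97 p [0.6272 0.0449 0.2498] jaw -4.9 ydir [-0.  0. -1.] F [-0.2  1.  -0.8] w 0.0282 q [ 0.29  0.39 -0.59  1.38  0.21  1.43 -0.37]
4 x [0.0002,0.0249,-0.0001,-0.01,0.05,0]
end [0.628  0.0452 0.1502]
```

View pics/w6.png

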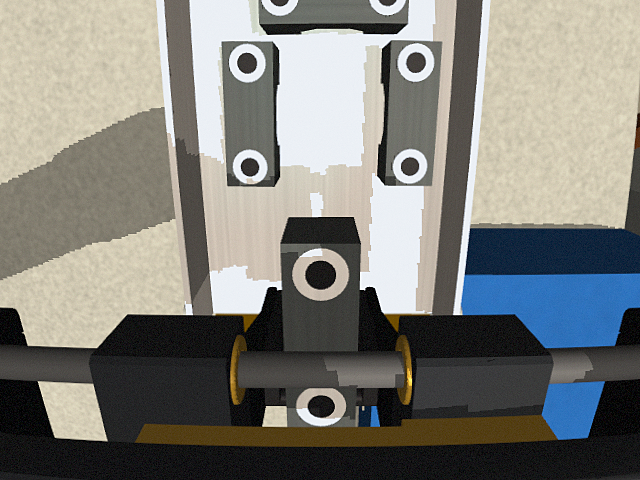

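arm_command(
  targets=[
    [[0, 0.025, 0, 0, 0, 0], [0, 0.025, 0, 0, 0, 0], [0, 0.025, 0, 0, 0, 0], [0, 0.018, 0, 0, 0, 0], [0, 0.008, 0, 0, 0, 0], [0, 0.003, 0, 0, 0, 0], [0, 0.001, 0, 0, 0, 0], [0, 0, 0, 0, 0, 0]],
  ],
)

```text
time: 17.68
ee_pos: [0.628, 0.0447, 0.1459]
eef_rot: [-0.706, 0.03, -0.031, 0.707]
ft_force: [0.4, 0.5, -1.1]
width: 0.0279
```

arm_command(
  targets=[
    [[0, 0, 0, 0, 0, 0], [0, -0.015, 0, 0, 0, 0], [0, -0.03, 0, 0, 0, 0], [0, -0.032, 0, 0, 0, 0], [0, -0.032, 0, 0, 0, 0]],
  ],
  hand=0.4,
)

```text
time: 18.1
ee_pos: [0.6275, 0.0442, 0.2565]
eef_rot: [-0.706, 0.03, -0.031, 0.707]
ft_force: [1.4, 0.7, 0.4]
width: 0.0347
```

```bash
python3 - <<'E'
from plan import *
st()
s=go([([.617,-.13,.2],tool(-5)),([.617,-.13,.073],tool(-5))],rot=6)
E
```

```text
t 18.1 p [0.6275 0.0442 0.2565] jaw -5.0 ydir [ 0.001  0.    -1.   ] F [1.4 0.7 0.4] w 0.0347 q [ 0.3   0.38 -0.59  1.37  0.21  1.44 -0.37]
7 x [0.0007,0.0081,-0.0249,0,0.01,0.01]
5 x [-0.0001,0.0254,0,0,-0.01,0]
end [ 0.6168 -0.1298  0.0728]
```

arm_command(
  targets=[
    [[0.0007, 0, -0.0249, 0, 0, 0], [0.0007, 0, -0.0249, 0, 0, 0], [0.0007, 0, -0.0249, 0, 0, 0], [0.0007, 0, -0.0249, 0, 0, 0], [0.0007, 0.01, -0.0249, 0, 0, 0], [0.0007, 0.02, -0.0249, 0, 0, 0], [0.0007, 0.02, -0.0249, 0, 0, 0], [0, 0, 0, 0, 0, 0], [0, 0, 0, 0, 0, 0]],
  ],
  hand=0.5,
)

```text
time: 18.85
ee_pos: [0.6168, -0.132, 0.2037]
eef_rot: [0.707, -0.032, 0.032, -0.706]
ft_force: [-0.5, 1.3, -0.8]
width: 0.0437
```

```bash
python3 - <<'E'
from plan import *
st();c=cam('wrist','w7');d=cam('top','t7');print(proj(c,[.617,-.13,.085]))
E
```

```text
t 18.85 p [ 0.6168 -0.132   0.2037] jaw -5.2 ydir [-0.001 -0.    -1.   ] F [-0.5  1.3 -0.8] w 0.0437 q [ 0.53  0.4  -0.51  1.45  0.2   1.34 -0.09]
[[321.53131197 228.34546002]]
```

View pics/w7.png

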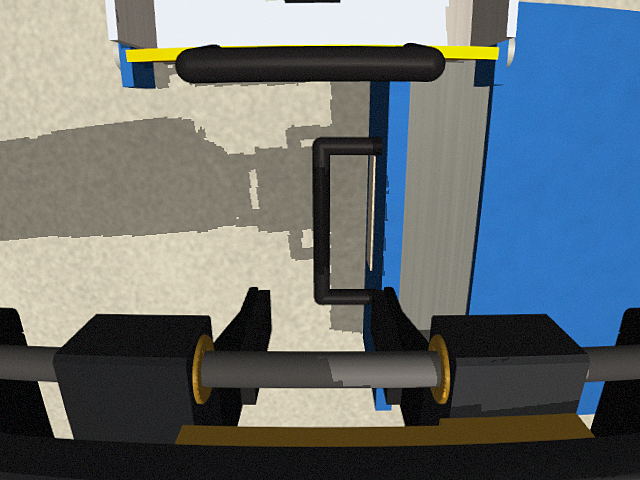

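View pics/t7.png

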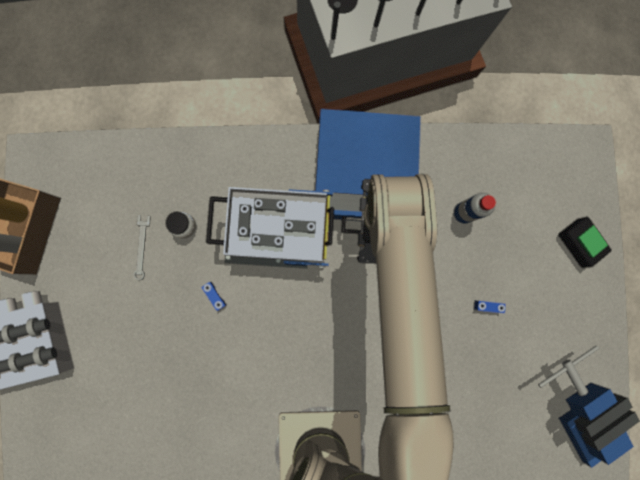

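```bash
python3 - <<'E'
from plan import *
c=cam('wrist');print(onz(c,[[178,64],[444,64]],.21)); print(onz(c,[[321,145],[321,297]],.085))
s=go([([.617,-.13,.073],tool(-5))],rot=6)
E
```

```text
[[ 0.57508693 -0.02495538  0.21      ]
 [ 0.67005844 -0.03332151  0.21      ]]
[[ 0.6230884  -0.06959089  0.085     ]
 [ 0.61351161 -0.18060537  0.085     ]]
5 x [-0.0002,0.0265,-0.0003,0,0.03,0.03]
end [ 0.6172 -0.1299  0.073 ]
```

arm_command(
  targets=[
    [[0, 0.028, 0, 0, 0, 0], [0, 0.028, 0, 0, 0, 0], [0, 0.028, 0, 0, 0, 0], [0, 0.022, 0, 0, 0, 0], [0, 0.014, 0, 0, 0, 0], [0, 0.008, 0, 0, 0, 0], [0, 0.002, 0, 0, 0, 0], [0, 0, 0, 0, 0, 0]],
  ],
  hand=0.35,
)

```text
time: 19.67
ee_pos: [0.6179, -0.1296, 0.0747]
eef_rot: [0.706, -0.03, 0.031, -0.706]
ft_force: [0.4, 0.1, 0.7]
width: 0.0305
```

arm_command(
  targets=[
    [[0, 0, 0, 0, 0, 0], [0, 0, 0, 0, 0, 0], [0, 0, 0, 0, 0, 0], [0, 0, 0, 0, 0, 0], [0, 0, 0, 0, 0, 0]],
  ],
  hand=0,
  grip_force=30,
)

```text
time: 20.08
ee_pos: [0.6176, -0.1302, 0.0746]
eef_rot: [0.707, -0.03, 0.031, -0.706]
ft_force: [-0.8, -0.4, 3.8]
width: 0.0111
```

arm_command(
  targets=[
    [[-0.005, 0, 0, 0, 0, 0], [-0.012, 0, 0, 0, 0, 0], [-0.012, 0, 0, 0, 0, 0], [-0.012, 0, 0, 0, 0, 0], [-0.012, 0, 0, 0, 0, 0], [-0.012, 0, 0, 0, 0, 0], [-0.012, 0, 0, 0, 0, 0], [-0.012, 0, 0, 0, 0, 0], [-0.012, 0, 0, 0, 0, 0], [-0.01, 0, 0, 0, 0, 0], [-0.008, 0, 0, 0, 0, 0], [-0.004, 0, 0, 0, 0, 0]],
  ],
)

```text
time: 21.08
ee_pos: [0.4943, -0.1196, 0.0746]
eef_rot: [0.707, -0.03, 0.031, -0.706]
ft_force: [2.0, -0.4, 4.2]
width: 0.0108
```

arm_command(
  targets=[
    [[-0.004, 0, 0, 0, 0, 0], [-0.004, 0, 0, 0, 0, 0], [-0.004, 0, 0, 0, 0, 0], [0, 0, 0, 0, 0, 0]],
  ],
)

```text
time: 21.42
ee_pos: [0.4824, -0.1186, 0.0745]
eef_rot: [0.707, -0.031, 0.031, -0.706]
ft_force: [-0.5, -1.1, 9.4]
width: 0.0107
```

arm_command(
  targets=[
    [[-0.003, 0, 0, 0, 0, 0], [-0.003, 0, 0, 0, 0, 0], [-0.003, 0, 0, 0, 0, 0], [-0.003, 0, 0, 0, 0, 0], [0, 0, 0, 0, 0, 0]],
  ],
)

```text
time: 21.83
ee_pos: [0.4707, -0.1176, 0.0745]
eef_rot: [0.707, -0.03, 0.031, -0.706]
ft_force: [-2.7, -0.6, 8.5]
width: 0.0108
```

arm_command(
  targets=[
    [[-0.003, 0, 0, 0, 0, 0], [-0.003, 0, 0, 0, 0, 0], [0, 0, 0, 0, 0, 0]],
  ],
)

```text
time: 22.08
ee_pos: [0.4671, -0.1173, 0.0746]
eef_rot: [0.707, -0.028, 0.033, -0.706]
ft_force: [11.7, -2.1, -5.4]
width: 0.0111
```

```bash
python3 - <<'E'
from plan import *
st();d=cam('top','t8')
E
```

```text
t 22.08 p [ 0.4671 -0.1173  0.0746] jaw -5.0 ydir [ 0.006 -0.001 -1.   ] F [11.7 -2.1 -5.4] w 0.0111 q [ 0.65  0.2  -0.54  1.98  0.13  0.98 -0.04]
```

View pics/t8.png

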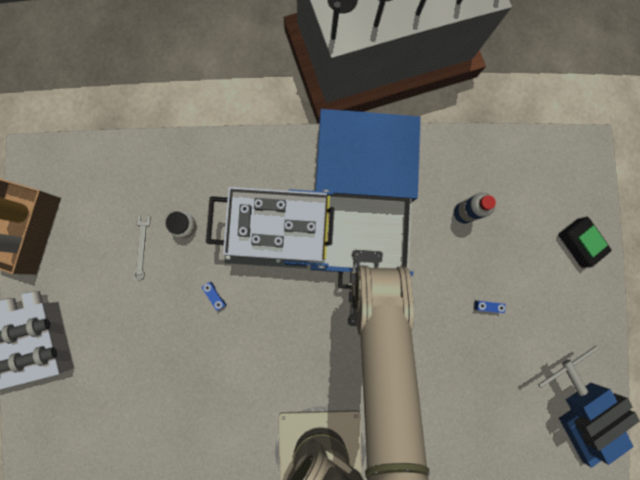

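```bash
python3 - <<'E'
from plan import *
s=go([([.467,-.117,.28],tool(-5)),([.622,-.029,.28],tool(85)),([.622,-.029,.197],tool(85))],rot=6)
ey=np.array([.0872,.9962,0])
pr=None
for th in np.linspace(0,1.6,17):
    y=-.08*np.sin(th)-.008*np.cos(th);z=.08*np.cos(th)-.008*np.sin(th)
    if pr: print(round(th,2),'dy %.4f dz %.4f'%(y-pr[0],z-pr[1]),'| y %.4f z %.4f'%(y,z))
    pr=(y,z)
E
```

```text
7 x [0.0001,-0.0293,0,0,0,0.05]
15 x [0.0131,0,-0.0017,0,-6.0,0]
3 x [0,0.0276,0.0001,0,0.01,-0.01]
end [ 0.6219 -0.0289  0.1969]
0.1 dy -0.0079 dz -0.0012 | y -0.0159 z 0.0788
0.2 dy -0.0078 dz -0.0020 | y -0.0237 z 0.0768
0.3 dy -0.0076 dz -0.0028 | y -0.0313 z 0.0741
0.4 dy -0.0072 dz -0.0035 | y -0.0385 z 0.0706
0.5 dy -0.0069 dz -0.0042 | y -0.0454 z 0.0664
0.6 dy -0.0064 dz -0.0049 | y -0.0518 z 0.0615
0.7 dy -0.0059 dz -0.0055 | y -0.0577 z 0.0560
0.8 dy -0.0053 dz -0.0060 | y -0.0630 z 0.0500
0.9 dy -0.0047 dz -0.0065 | y -0.0676 z 0.0435
1.0 dy -0.0040 dz -0.0070 | y -0.0716 z 0.0365
1.1 dy -0.0033 dz -0.0073 | y -0.0749 z 0.0292
1.2 dy -0.0025 dz -0.0076 | y -0.0775 z 0.0215
1.3 dy -0.0018 dz -0.0078 | y -0.0792 z 0.0137
1.4 dy -0.0010 dz -0.0080 | y -0.0802 z 0.0057
1.5 dy -0.0002 dz -0.0080 | y -0.0804 z -0.0023
1.6 dy 0.0006 dz -0.0080 | y -0.0797 z -0.0103
```

arm_command(
  targets=[
    [[0.002, 0, 0, 0, 0, 0], [0.002, 0, 0, 0, 0, 0], [0, 0, 0, 0, 0, 0]],
  ],
  hand=0.3,
)

```text
time: 22.38
ee_pos: [0.4683, -0.1169, 0.0734]
eef_rot: [-0.706, 0.031, -0.03, 0.707]
ft_force: [-0.4, 0.1, -0.4]
width: 0.0226
```

arm_command(
  targets=[
    [[0, 0, 0, 0, 0, 0], [0, 0, 0, 0, 0, 0], [0, 0, 0, 0, 0, 0], [-0.003, 0, 0, 0, 0, 0], [-0.003, 0, 0, 0, 0, 0], [0, 0, 0, 0, 0, 0]],
  ],
  hand=0,
)

```text
time: 22.88
ee_pos: [0.4671, -0.1169, 0.0739]
eef_rot: [-0.706, 0.027, -0.034, 0.706]
ft_force: [27.5, -4.5, -30.1]
width: 0.0112
```

arm_command(
  targets=[
    [[0, 0, 0, 0, 0, 0], [0, 0, 0, 0, 0, 0], [0, 0, 0, 0, 0, 0]],
  ],
  hand=0.3,
)

```text
time: 23.13
ee_pos: [0.4627, -0.1165, 0.0738]
eef_rot: [-0.706, 0.031, -0.031, 0.706]
ft_force: [-0.6, 0.6, 0.1]
width: 0.0224
```

```bash
python3 - <<'E'
from plan import *
st()
s=go([([.467,-.117,.28],tool(-5)),([.622,-.029,.28],tool(85)),([.622,-.029,.197],tool(85))],rot=6)
E
```

```text
t 23.13 p [ 0.4627 -0.1165  0.0738] jaw -5.0 ydir [ 0.  0. -1.] F [-0.6  0.6  0.1] w 0.0224 q [ 0.65  0.2  -0.54  1.99  0.12  0.99 -0.03]
7 x [0.0006,-0.0295,0,0,0,0]
15 x [0.0131,0,-0.0017,0,-6.0,0]
3 x [-0.0001,0.0278,0,0,0.01,0]
end [ 0.622  -0.029   0.1969]
```

arm_command(
  targets=[
    [[0.002, -0.01, 0, 0, 0, 0], [0.001, -0.0295, 0, 0, 0, 0], [0, -0.0295, 0, 0, 0, 0], [0, -0.0295, 0, 0, 0, 0], [0, -0.0295, 0, 0, 0, 0], [0, -0.0295, 0, 0, 0, 0], [0, -0.0295, 0, 0, 0, 0], [0.001, -0.0195, 0, 0, 0, 0]],
  ],
)

```text
time: 23.8
ee_pos: [0.4669, -0.1167, 0.2842]
eef_rot: [0.707, -0.03, 0.032, -0.706]
ft_force: [0.3, 0.3, 0.4]
width: 0.0259
```

arm_command(
  targets=[
    [[0.0131, 0, -0.0017, 0, -6.0, 0], [0.0131, 0, -0.0017, 0, -6.0, 0], [0.0131, 0, -0.0017, 0, -6.0, 0], [0.0131, 0, -0.0017, 0, -6.0, 0], [0.0131, 0, -0.0017, 0, -6.0, 0], [0.0131, 0, -0.0017, 0, -6.0, 0], [0.0131, 0, -0.0017, 0, -6.0, 0], [0.0131, 0, -0.0017, 0, -6.0, 0], [0.0131, 0, -0.0017, 0, -6.0, 0], [0.0131, 0, -0.0017, 0, -6.0, 0], [0.0131, 0, -0.0017, 0, -6.0, 0], [0.0131, 0, -0.0017, 0, -6.0, 0]],
  ],
  hand=0.35,
)

```text
time: 24.8
ee_pos: [0.6058, -0.0644, 0.281]
eef_rot: [-0.589, -0.392, 0.392, 0.589]
ft_force: [0.0, -0.1, -0.4]
width: 0.0303
```

arm_command(
  targets=[
    [[0.0131, 0, -0.0017, 0, -6.0, 0], [0.0131, 0, -0.0017, 0, -6.0, 0], [0.0131, 0, -0.0017, 0, -6.0, 0], [0, 0, 0, 0, 0, 0], [0, 0, 0, 0, 0, 0], [0, 0, 0, 0, 0, 0]],
  ],
)

```text
time: 25.3
ee_pos: [0.6216, -0.0297, 0.2807]
eef_rot: [0.522, 0.477, -0.477, -0.522]
ft_force: [1.3, -0.6, 1.1]
width: 0.0303
```

```bash
python3 - <<'E'
from plan import *
st();c=cam('wrist','w9');d=cam('top','t9');d=cam('scene','s9')
s=go([([.622,-.029,.197],tool(85))],rot=6)
E
```

```text
t 25.3 p [ 0.6216 -0.0297  0.2807] jaw 84.8 ydir [-0.    -0.001 -1.   ] F [ 1.3 -0.6  1.1] w 0.0303 q [ 0.52  0.39 -0.75  1.35  0.27  1.5   1.28]
3 x [0.0003,0.0279,-0.0001,0,-0.05,-0.01]
end [ 0.6221 -0.029   0.1969]
```

View pics/w9.png

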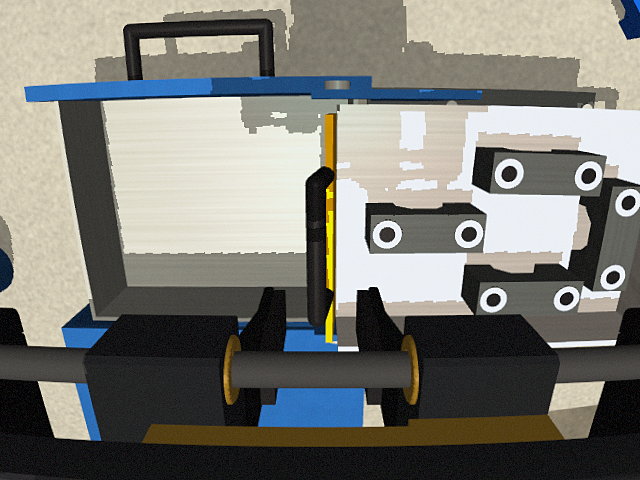

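View pics/s9.png

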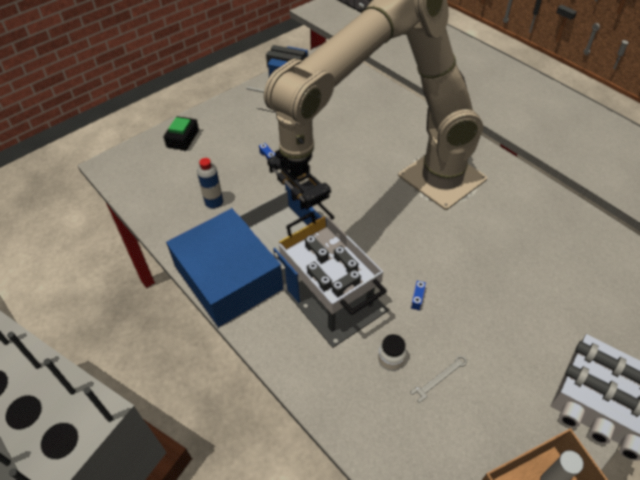

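```bash
python3 - <<'E'
from plan import *
c=cam('wrist');print(onz(c,[[318,175],[317,322]],.21)); st()
E
```

```text
[[ 0.57409613 -0.02703256  0.21      ]
 [ 0.66632161 -0.03621736  0.21      ]]
t 25.5 p [ 0.6217 -0.0296  0.2805] jaw 84.9 ydir [ 0.    -0.001 -1.   ] F [ 1.  -0.2  0.6] w 0.0305 q [ 0.52  0.4  -0.75  1.35  0.27  1.5   1.28]
```

arm_command(
  targets=[
    [[0, 0.026, 0, 0, 0, 0], [0, 0.026, 0, 0, 0, 0], [0, 0.018, 0, 0, 0, 0], [0, 0.01, 0, 0, 0, 0], [0, 0.004, 0, 0, 0, 0], [0, 0, 0, 0, 0, 0]],
  ],
)

```text
time: 26.0
ee_pos: [0.6217, -0.029, 0.1961]
eef_rot: [-0.521, -0.477, 0.478, 0.522]
ft_force: [0.9, 0.2, 0.0]
width: 0.03
```

arm_command(
  targets=[
    [[0, 0, 0, 0, 0, 0], [0, 0, 0, 0, 0, 0], [0, 0, 0, 0, 0, 0], [0, 0, 0, 0, 0, 0]],
  ],
  hand=0,
  grip_force=10,
)

```text
time: 26.33
ee_pos: [0.6224, -0.0294, 0.1973]
eef_rot: [0.522, 0.478, -0.478, -0.521]
ft_force: [0.4, -1.4, 2.7]
width: 0.0115
```

arm_command(
  targets=[
    [[-0.0079, 0.0012, 0, 0, 0, 0], [-0.0078, 0.002, 0, 0, 0, 0], [-0.0076, 0.0028, 0, 0, 0, 0], [-0.0072, 0.0035, 0, 0, 0, 0], [-0.0069, 0.0042, 0, 0, 0, 0], [-0.0064, 0.0049, 0, 0, 0, 0]],
  ],
)

```text
time: 26.83
ee_pos: [0.618, -0.0733, 0.1772]
eef_rot: [-0.521, -0.478, 0.478, 0.521]
ft_force: [2.8, 2.4, 2.1]
width: 0.0116
```

arm_command(
  targets=[
    [[-0.0059, 0.0055, 0, 0, 0, 0], [-0.0053, 0.006, 0, 0, 0, 0], [-0.0047, 0.0065, 0, 0, 0, 0], [-0.004, 0.007, 0, 0, 0, 0], [-0.0033, 0.0073, 0, 0, 0, 0]],
  ],
)

```text
time: 27.25
ee_pos: [0.6161, -0.0951, 0.1446]
eef_rot: [-0.521, -0.478, 0.478, 0.521]
ft_force: [2.8, 6.0, -0.1]
width: 0.0116
```

arm_command(
  targets=[
    [[-0.0025, 0.0076, 0, 0, 0, 0], [-0.0018, 0.0078, 0, 0, 0, 0], [-0.001, 0.008, 0, 0, 0, 0], [-0.0002, 0.008, 0, 0, 0, 0], [0.0006, 0.006, 0, 0, 0, 0], [0, 0, 0, 0, 0, 0]],
  ],
)

```text
time: 27.75
ee_pos: [0.6162, -0.0977, 0.1075]
eef_rot: [-0.52, -0.479, 0.478, 0.521]
ft_force: [4.0, 8.6, -1.3]
width: 0.0117
```

```bash
python3 - <<'E'
from plan import *
st();c=cam('wrist','w10')
E
```

```text
t 27.75 p [ 0.6162 -0.0977  0.1075] jaw 85.2 ydir [ 0.001  0.003 -1.   ] F [ 4.   8.6 -1.3] w 0.0117 q [ 0.61  0.51 -0.69  1.57  0.34  1.19  1.34]
```

View pics/w10.png

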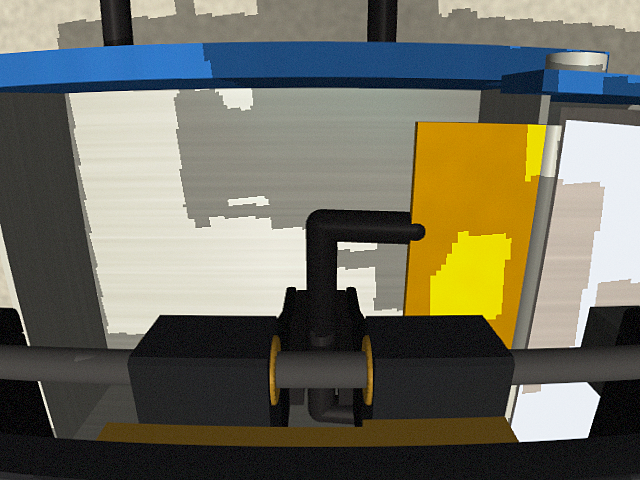

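arm_command(
  targets=[
    [[0.002, 0.002, 0, 0, 0, 0], [0.001, 0.003, 0, 0, 0, 0], [0, 0.002, 0, 0, 0, 0], [0, 0, 0, 0, 0, 0]],
  ],
)

```text
time: 28.13
ee_pos: [0.6168, -0.0977, 0.1019]
eef_rot: [0.522, 0.478, -0.478, -0.52]
ft_force: [0.6, 2.0, 8.7]
width: 0.0116
```

arm_command(
  targets=[
    [[0, -0.002, 0, 0, 0, 0], [0, 0, 0, 0, 0, 0], [0, 0, 0, 0, 0, 0]],
  ],
  hand=0.26,
)

```text
time: 28.38
ee_pos: [0.6153, -0.0981, 0.1024]
eef_rot: [-0.521, -0.477, 0.478, 0.521]
ft_force: [0.1, -0.9, 0.1]
width: 0.0202
```

arm_command(
  targets=[
    [[0, -0.01, 0, 0, 0, 0], [0, -0.025, 0, 0, 0, 0], [0, -0.03, 0, 0, 0, 0], [0, -0.035, 0, 0, 0, 0], [0, -0.035, 0, 0, 0, 0], [0, -0.035, 0, 0, 0, 0], [0, -0.035, 0, 0, 0, 0]],
  ],
)

```text
time: 28.97
ee_pos: [0.6153, -0.0975, 0.3103]
eef_rot: [0.521, 0.478, -0.478, -0.521]
ft_force: [0.2, -1.0, -0.5]
width: 0.0229
```

```bash
python3 - <<'E'
from plan import *
st();c=cam('wrist','w11');cam('scene','s11')
print(proj(c,[[.615,-.1,.122]]))
s=go([([.648,.272,.32],tool(85)),([.648,.272,.153],tool(85))],rot=6)
E
```

```text
t 28.97 p [ 0.6153 -0.0975  0.3103] jaw 85.0 ydir [-0. -0. -1.] F [ 0.2 -1.  -0.5] w 0.0229 q [ 0.61  0.38 -0.73  1.29  0.25  1.56  1.4 ]
[[317.62149274 207.83897939]]
13 x [0.0285,-0.0004,0.0001,0.04,0,0]
6 x [0,0.0278,0.0001,0,0,-0.01]
end [0.6478 0.2722 0.153 ]
```

View pics/w11.png

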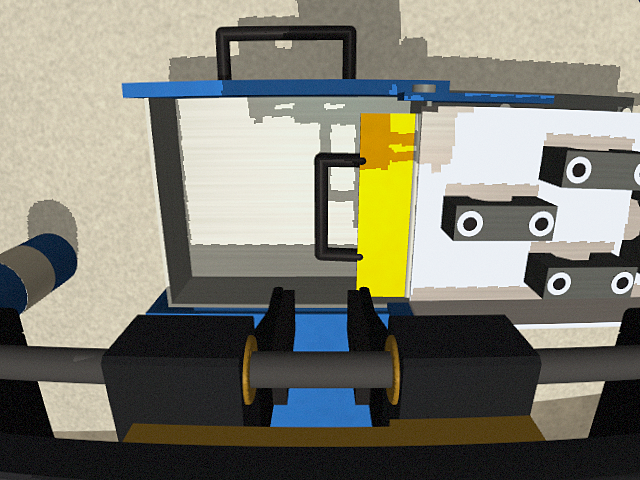

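arm_command(
  targets=[
    [[0.031, 0, 0, 0, 0, 0], [0.031, 0, 0, 0, 0, 0], [0.031, 0, 0, 0, 0, 0], [0.031, 0, 0, 0, 0, 0], [0.031, 0, 0, 0, 0, 0], [0.031, 0, 0, 0, 0, 0], [0.031, 0, 0, 0, 0, 0], [0.031, 0, 0, 0, 0, 0], [0.031, 0, 0, 0, 0, 0], [0.031, 0, 0, 0, 0, 0], [0.031, 0, 0, 0, 0, 0], [0.03, 0, 0, 0, 0, 0]],
  ],
  hand=0.4,
)

```text
time: 30.07
ee_pos: [0.6479, 0.2735, 0.3078]
eef_rot: [0.521, 0.478, -0.478, -0.521]
ft_force: [0.4, -0.4, -0.8]
width: 0.0351
```

arm_command(
  targets=[
    [[0, 0.03, 0, 0, 0, 0], [0, 0.02, 0, 0, 0, 0], [0, 0, 0, 0, 0, 0], [0, 0, 0, 0, 0, 0]],
  ],
)

```text
time: 30.4
ee_pos: [0.6478, 0.2714, 0.2574]
eef_rot: [-0.521, -0.477, 0.479, 0.521]
ft_force: [-0.5, -0.9, 1.2]
width: 0.0347
```

```bash
python3 - <<'E'
from plan import *
st();c=cam('wrist','w12')
print(proj(c,[[.6488,.2696,.165]]))
E
```

```text
t 30.4 p [0.6478 0.2714 0.2574] jaw 85.0 ydir [-0.002 -0.002 -1.   ] F [-0.5 -0.9  1.2] w 0.0347 q [-0.    0.61 -0.78  1.13  0.41  1.56  0.8 ]
[[318.16686328 245.17125974]]
```

View pics/w12.png

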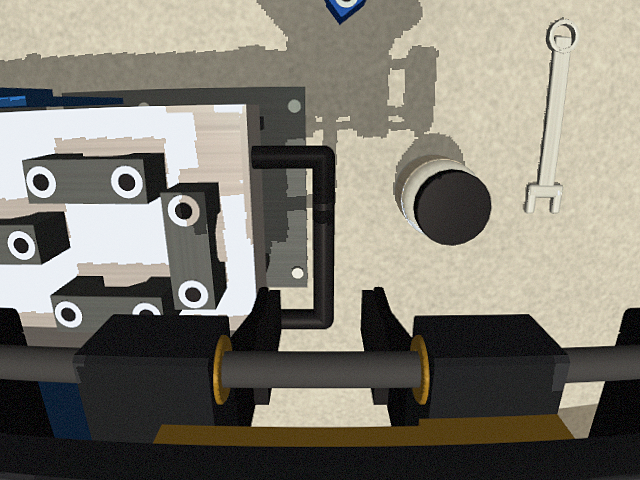

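arm_command(
  targets=[
    [[0, 0.028, 0, 0, 0, 0], [0, 0.028, 0, 0, 0, 0], [0, 0.024, 0, 0, 0, 0], [0, 0.016, 0, 0, 0, 0], [0, 0.009, 0, 0, 0, 0], [0, 0.002, 0, 0, 0, 0], [0, 0, 0, 0, 0, 0]],
  ],
)

```text
time: 31.03
ee_pos: [0.6486, 0.2722, 0.1523]
eef_rot: [0.522, 0.478, -0.477, -0.521]
ft_force: [0.4, -1.0, -0.5]
width: 0.0351
```

arm_command(
  targets=[
    [[0, 0, 0, 0, 0, 0], [0, 0, 0, 0, 0, 0], [0, 0, 0, 0, 0, 0], [0, 0, 0, 0, 0, 0], [0, 0, 0, 0, 0, 0]],
  ],
  hand=0,
  grip_force=45,
)

```text
time: 31.45
ee_pos: [0.6484, 0.2728, 0.1518]
eef_rot: [0.521, 0.478, -0.477, -0.521]
ft_force: [0.2, 1.3, 2.3]
width: 0.0124
```

```bash
cat > tilt.py <<'E'
from plan import *
# tilt about hinge line through O along ex by a; tool rotates with the tray
ex=np.array([.9962,-.0872,0]);ey=np.array([.0872,.9962,0])
O=np.array([.6233,-.0213,.130])
p,R=cur();
import sys
a0,a1,n=map(float,sys.argv[1:4])
# constant twist per row: rotation about hinge by da, expressed in tool frame
da=(a1-a0)/n; Q=Ro.from_rotvec(ex*da)
v=p-O
sh=R.inv().apply(Q.apply(v)-v); rv=np.degrees(R.inv().apply(ex*da))
print('per row',np.round(sh,4),np.round(rv,2))
st()
E
python3 tilt.py 0 .6 12
```

```text
per row [-0.0014 -0.0147 -0.    ] [-0.    0.   -2.86]
t 31.45 p [0.6484 0.2728 0.1518] jaw 85.0 ydir [ 0.001  0.001 -1.   ] F [0.2 1.3 2.3] w 0.0124 q [ 0.02  0.66 -0.76  1.28  0.45  1.37  0.76]
```

arm_command(
  targets=[
    [[-0.0007, -0.0073, 0, 0, 0, -1.43], [-0.0007, -0.0073, 0, 0, 0, -1.43], [-0.0007, -0.0073, 0, 0, 0, -1.43], [-0.0007, -0.0073, 0, 0, 0, -1.43], [-0.0007, -0.0073, 0, 0, 0, -1.43], [-0.0007, -0.0073, 0, 0, 0, -1.43], [-0.0007, -0.0073, 0, 0, 0, -1.43], [-0.0007, -0.0073, 0, 0, 0, -1.43]],
  ],
)

```text
time: 32.12
ee_pos: [0.6474, 0.2631, 0.2086]
eef_rot: [-0.47, -0.529, 0.422, 0.567]
ft_force: [7.6, 7.4, -8.0]
width: 0.0127
```

```bash
python3 tilt.py .2 .6 16
```

```text
per row [-0.0006 -0.0074 -0.    ] [-0.    0.   -1.43]
t 32.12 p [0.6474 0.2631 0.2086] jaw 85.1 ydir [ 0.018  0.201 -0.979] F [ 7.6  7.4 -8. ] w 0.0127 q [ 0.21  0.58 -0.86  1.32  0.27  1.3   0.89]
```

arm_command(
  targets=[
    [[-0.0002, -0.0073, 0, 0, 0, -1.43], [-0.0002, -0.0073, 0, 0, 0, -1.43], [-0.0004, -0.0073, 0, 0, 0, -1.43], [-0.0006, -0.0073, 0, 0, 0, -1.43], [-0.0006, -0.0073, 0, 0, 0, -1.43], [-0.0006, -0.0073, 0, 0, 0, -1.43], [-0.0006, -0.0073, 0, 0, 0, -1.43], [-0.0006, -0.0073, 0, 0, 0, -1.43]],
  ],
)

```text
time: 32.78
ee_pos: [0.6456, 0.2419, 0.2631]
eef_rot: [-0.416, -0.572, 0.364, 0.606]
ft_force: [6.5, 5.5, -8.1]
width: 0.0127
```

```bash
python3 tilt.py .4 .6 8;python3 - <<'E'
from plan import *
cam('top','t13');cam('scene','s13')
E
```

```text
per row [-0.0006 -0.0074 -0.    ] [-0.    0.   -1.43]
t 32.78 p [0.6456 0.2419 0.2631] jaw 85.0 ydir [ 0.034  0.389 -0.921] F [ 6.5  5.5 -8.1] w 0.0127 q [ 0.42  0.53 -0.96  1.35  0.08  1.26  1.05]
```

View pics/s13.png

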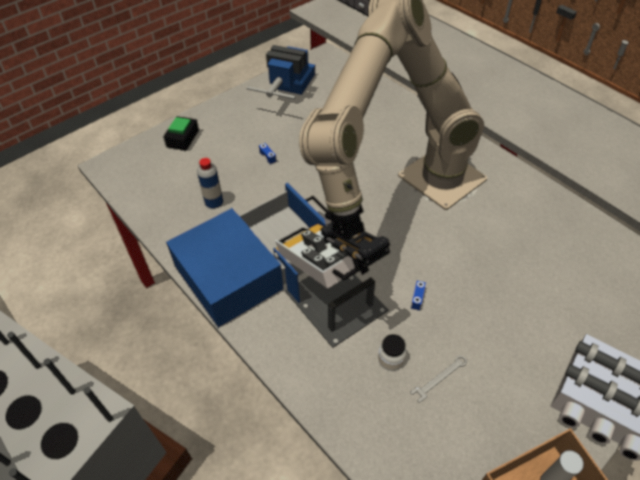

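View pics/t13.png

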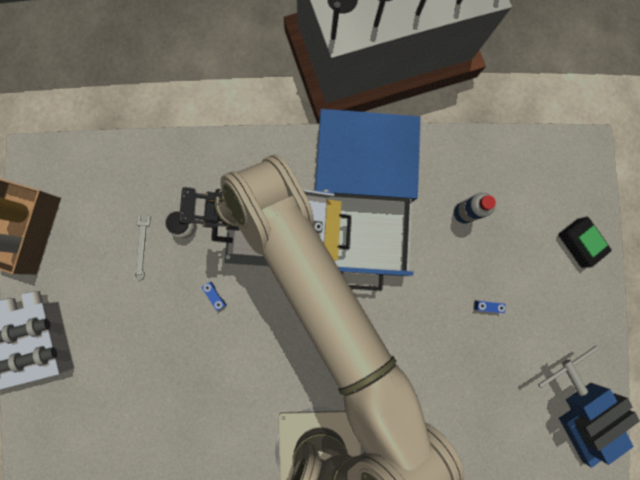

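arm_command(
  targets=[
    [[-0.0003, -0.0073, 0, 0, 0, -1.43], [-0.0004, -0.0073, 0, 0, 0, -1.43], [-0.0006, -0.0073, 0, 0, 0, -1.43], [-0.0006, -0.0073, 0, 0, 0, -1.43], [0, 0, 0, 0, 0, 0], [0, 0, 0, 0, 0, 0], [0, 0, 0, 0, 0, 0]],
  ],
)

```text
time: 33.47
ee_pos: [0.6444, 0.2272, 0.2888]
eef_rot: [-0.388, -0.592, 0.335, 0.623]
ft_force: [2.5, -1.3, -1.1]
width: 0.0129
```

arm_command(
  targets=[
    [[-0.0004, -0.0073, 0, 0, 0, -1.43], [-0.0006, -0.0073, 0, 0, 0, -1.43], [-0.0006, -0.0073, 0, 0, 0, -1.43], [-0.0006, -0.0073, 0, 0, 0, -1.43], [0, 0, 0, 0, 0, 0], [0, 0, 0, 0, 0, 0], [0, 0, 0, 0, 0, 0]],
  ],
)

```text
time: 34.05
ee_pos: [0.6429, 0.2103, 0.3125]
eef_rot: [-0.358, -0.61, 0.303, 0.639]
ft_force: [1.3, -3.7, -1.2]
width: 0.0122
```

```bash
python3 tilt.py .6 .7 4;python3 - <<'E'
from plan import *
cam('top','t14');cam('scene','s14');cam('wrist','w14')
a=cv2.imread('pics/top0.png')
b=cv2.imread('pics/t14.png')[170:310,200:430];c=cv2.imread('pics/s14.png')[180:340,220:400]
cv2.imwrite('pics/m14.png',np.vstack([cv2.resize(b,(493,300),interpolation=2),cv2.resize(c,(493,300),interpolation=2)]))
E
```

```text
per row [-0.0006 -0.0074 -0.    ] [-0.    0.   -1.43]
t 34.05 p [0.6429 0.2103 0.3125] jaw 85.0 ydir [ 0.049  0.56  -0.827] F [ 1.3 -3.7 -1.2] w 0.0122 q [ 0.64  0.52 -1.06  1.37 -0.11  1.25  1.21]
```

View pics/m14.png

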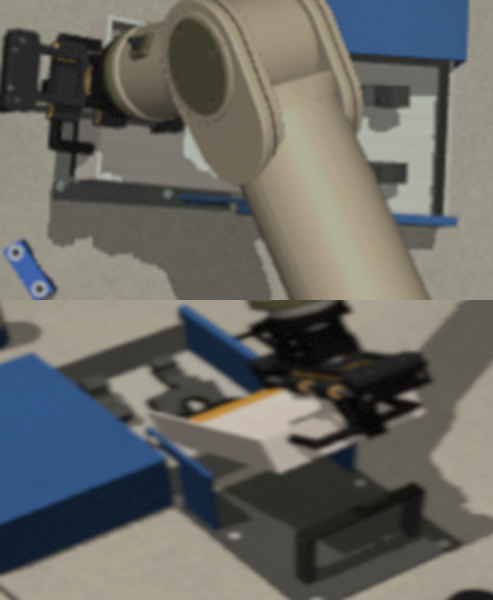

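View pics/w14.png

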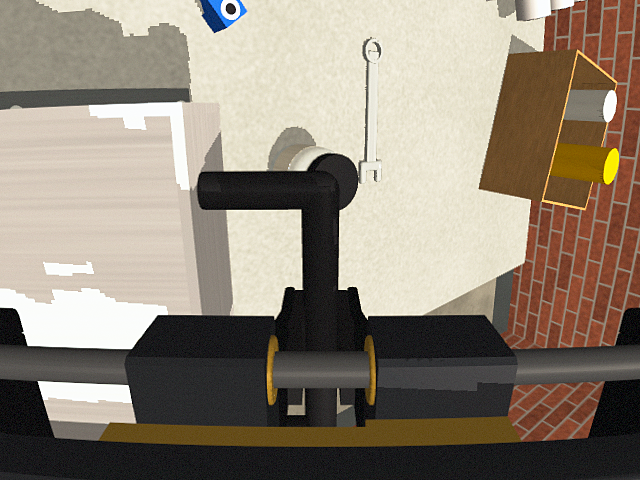

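arm_command(
  targets=[
    [[-0.0006, -0.0073, 0, 0, 0, -1.43], [-0.0006, -0.0073, 0, 0, 0, -1.43], [-0.0006, -0.0073, 0, 0, 0, -1.43], [-0.0006, -0.0073, 0, 0, 0, -1.43], [0, 0, 0, 0, 0, 0], [0, 0, 0, 0, 0, 0], [0, 0, 0, 0, 0, 0], [0, 0, 0, 0, 0, 0]],
  ],
)

```text
time: 34.87
ee_pos: [0.6413, 0.1912, 0.3343]
eef_rot: [-0.327, -0.627, 0.271, 0.653]
ft_force: [2.0, -5.5, -4.0]
width: 0.0126
```

```bash
python3 - <<'E'
from plan import *
st();cam('top','t15');cam('scene','s15');
b=cv2.imread('pics/t15.png')[170:310,200:430];c=cv2.imread('pics/s15.png')[180:340,220:400]
cv2.imwrite('pics/m15.png',np.vstack([cv2.resize(b,(493,300),interpolation=2),cv2.resize(c,(493,300),interpolation=2)]))
E
```

```text
t 34.87 p [0.6413 0.1912 0.3343] jaw 85.0 ydir [ 0.056  0.639 -0.767] F [ 2.  -5.5 -4. ] w 0.0126 q [ 0.75  0.53 -1.1   1.38 -0.19  1.26  1.29]
```

View pics/m15.png

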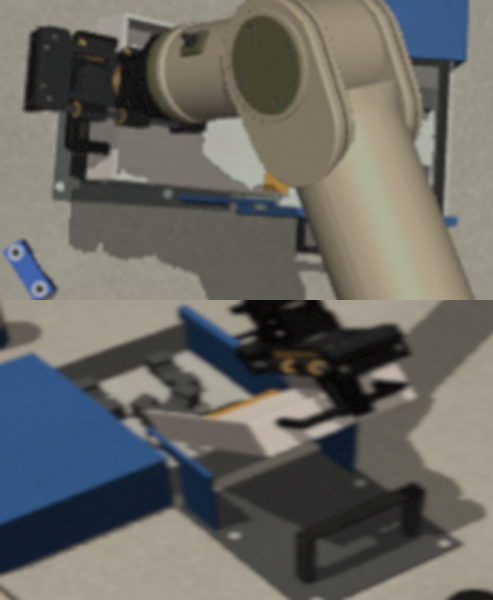

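```bash
python3 tilt.py .7 0.1 12;
```

```text
per row [0.0006 0.0148 0.    ] [ 0.   -0.    2.86]
t 34.97 p [0.6413 0.1912 0.3343] jaw 85.0 ydir [ 0.056  0.639 -0.767] F [ 2.2 -5.7 -3.2] w 0.0127 q [ 0.75  0.53 -1.1   1.38 -0.19  1.26  1.29]
```

arm_command(
  targets=[
    [[0.0006, 0.0147, 0, 0, 0, 2.86], [0.0006, 0.0147, 0, 0, 0, 2.86], [0.0006, 0.0147, 0, 0, 0, 2.86], [0.0006, 0.0147, 0, 0, 0, 2.86], [0.0006, 0.0147, 0, 0, 0, 2.86], [0.0006, 0.0147, 0, 0, 0, 2.86]],
  ],
)

```text
time: 35.47
ee_pos: [0.6457, 0.2421, 0.2628]
eef_rot: [-0.418, -0.571, 0.366, 0.604]
ft_force: [0.3, -8.3, -0.7]
width: 0.0123
```

```bash
python3 tilt.py .4 0.1 6;
```

```text
per row [0.0007 0.0148 0.    ] [ 0.   -0.    2.86]
t 35.47 p [0.6457 0.2421 0.2628] jaw 85.0 ydir [ 0.035  0.383 -0.923] F [ 0.3 -8.3 -0.7] w 0.0123 q [ 0.42  0.53 -0.95  1.35  0.09  1.26  1.04]
```

arm_command(
  targets=[
    [[0.0002, 0.0147, 0, 0, 0, 2.86], [0.0004, 0.0147, 0, 0, 0, 2.86], [0.0007, 0.0147, 0, 0, 0, 2.86], [0.0007, 0.0147, 0, 0, 0, 2.86], [0.0007, 0.0147, 0, 0, 0, 2.86], [0.0007, 0.0073, 0, 0, 0, 1.43]],
  ],
)

```text
time: 35.97
ee_pos: [0.6479, 0.2685, 0.1856]
eef_rot: [-0.492, -0.509, 0.446, 0.548]
ft_force: [3.0, -7.5, 0.3]
width: 0.0125
```

```bash
python3 tilt.py .12 0 6;
```

```text
per row [0.0004 0.0059 0.    ] [ 0.   -0.    1.15]
t 35.97 p [0.6479 0.2685 0.1856] jaw 85.1 ydir [ 0.012  0.118 -0.993] F [ 3.  -7.5  0.3] w 0.0125 q [ 0.13  0.61 -0.81  1.31  0.35  1.32  0.84]
```

arm_command(
  targets=[
    [[0.0003, 0.0059, 0, 0, 0, 1.15], [0.0004, 0.0059, 0, 0, 0, 1.15], [0.0004, 0.0059, 0, 0, 0, 1.15], [0.0004, 0.0059, 0, 0, 0, 1.15], [0.0004, 0.0059, 0, 0, 0, 1.15], [0.0004, 0.005, 0, 0, 0, 1.0], [0, 0.002, 0, 0, 0, 0], [0, 0, 0, 0, 0, 0]],
  ],
)

```text
time: 36.63
ee_pos: [0.6484, 0.2729, 0.1517]
eef_rot: [-0.521, -0.48, 0.476, 0.522]
ft_force: [-0.3, -6.7, 5.4]
width: 0.0123
```

Tray is back at its start height with an upward contact force. I'll release it and look.

arm_command(
  targets=[
    [[0, 0.002, 0, 0, 0, 0], [0, 0, 0, 0, 0, 0], [0, 0, 0, 0, 0, 0], [0, 0, 0, 0, 0, 0]],
  ],
  hand=0.35,
)

```text
time: 36.97
ee_pos: [0.6475, 0.2745, 0.1488]
eef_rot: [-0.519, -0.48, 0.476, 0.523]
ft_force: [0.2, 0.3, -0.1]
width: 0.0279
```

arm_command(
  targets=[
    [[0, -0.01, 0, 0, 0, 0], [0, -0.025, 0, 0, 0, 0], [0, -0.03, 0, 0, 0, 0], [0, -0.03, 0, 0, 0, 0], [0, -0.03, 0, 0, 0, 0], [0, -0.025, 0, 0, 0, 0]],
  ],
)

```text
time: 37.47
ee_pos: [0.6478, 0.2725, 0.302]
eef_rot: [-0.519, -0.481, 0.475, 0.523]
ft_force: [0.2, 0.1, 0.4]
width: 0.0303
```

```bash
python3 - <<'E'
from plan import *
st();c=cam('wrist','w16');
s=go([([.615,-.1,.3],tool(85))],rot=6)
E
```

```text
t 37.47 p [0.6478 0.2725 0.302 ] jaw 85.1 ydir [ 0.002  0.008 -1.   ] F [0.2 0.1 0.4] w 0.0303 q [-0.01  0.59 -0.78  1.05  0.4   1.63  0.81]
13 x [-0.0288,0.0004,0.0001,0.03,0,0.05]
end [ 0.6149 -0.0996  0.2995]
```

arm_command(
  targets=[
    [[-0.031, 0, 0, 0, 0, 0], [-0.031, 0, 0, 0, 0, 0], [-0.031, 0, 0, 0, 0, 0], [-0.031, 0, 0, 0, 0, 0], [-0.031, 0, 0, 0, 0, 0], [-0.031, 0, 0, 0, 0, 0], [-0.031, 0, 0, 0, 0, 0], [-0.031, 0, 0, 0, 0, 0], [-0.031, 0, 0, 0, 0, 0], [-0.031, 0, 0, 0, 0, 0], [-0.031, 0, 0, 0, 0, 0], [-0.031, 0, 0, 0, 0, 0]],
  ],
  hand=0.26,
)

```text
time: 38.52
ee_pos: [0.6155, -0.0996, 0.2967]
eef_rot: [-0.52, -0.48, 0.476, 0.523]
ft_force: [0.7, 0.1, 0.2]
width: 0.0225
```

arm_command(
  targets=[
    [[0, 0, 0, 0, 0, 0], [0, 0, 0, 0, 0, 0]],
  ],
)

```text
time: 38.68
ee_pos: [0.6156, -0.1007, 0.2963]
eef_rot: [-0.521, -0.479, 0.475, 0.524]
ft_force: [0.1, 0.2, -0.6]
width: 0.0228
```

```bash
python3 - <<'E'
from plan import *
st();c=cam('wrist','w17');cam('top','t17');cam('scene','s17')
a=cv2.imread('pics/w16.png');b=cv2.imread('pics/w17.png')
cv2.imwrite('pics/m17.png',np.vstack([cv2.resize(a[:300],(620,290)),cv2.resize(b[:310],(620,300))]))
E
```

```text
t 38.68 p [ 0.6156 -0.1007  0.2963] jaw 84.8 ydir [ 0.001  0.007 -1.   ] F [ 0.1  0.2 -0.6] w 0.0228 q [ 0.63  0.39 -0.74  1.31  0.25  1.53  1.4 ]
```

View pics/m17.png

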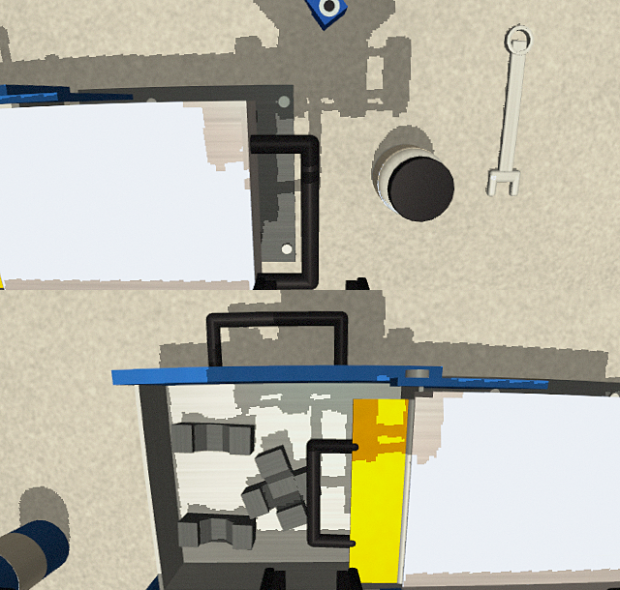

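View pics/s17.png

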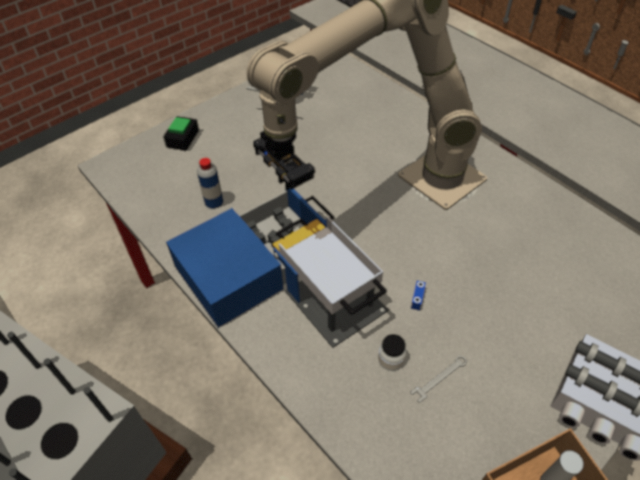

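arm_command(
  targets=[
    [[0, 0.03, 0, 0, 0, 0], [0, 0.034, 0, 0, 0, 0], [0, 0.034, 0, 0, 0, 0], [0, 0.034, 0, 0, 0, 0], [0.001, 0.028, 0, 0, 0, 0], [0.001, 0.017, 0, 0, 0, 0], [0, 0.009, 0, 0, 0, 0], [0, 0.003, 0, 0, 0, 0], [0, 0, 0, 0, 0, 0]],
  ],
)

```text
time: 39.58
ee_pos: [0.6164, -0.0945, 0.1073]
eef_rot: [-0.519, -0.48, 0.476, 0.523]
ft_force: [-0.2, -0.1, -0.1]
width: 0.0226
```

arm_command(
  targets=[
    [[0, 0, 0, 0, 0, 0], [0, 0, 0, 0, 0, 0], [0, 0, 0, 0, 0, 0], [0, 0, 0, 0, 0, 0]],
  ],
  hand=0,
  grip_force=12,
)

```text
time: 39.92
ee_pos: [0.6169, -0.0975, 0.1085]
eef_rot: [-0.521, -0.479, 0.476, 0.522]
ft_force: [-1.1, -5.6, 2.5]
width: 0.0113
```

```bash
python3 - <<'E'
from plan import *
st();c=cam('wrist','w18')
E
```

```text
t 39.92 p [ 0.6169 -0.0975  0.1085] jaw 84.9 ydir [ 0.003  0.004 -1.   ] F [-1.1 -5.6  2.5] w 0.0113 q [ 0.62  0.51 -0.7   1.57  0.34  1.19  1.33]
```

View pics/w18.png

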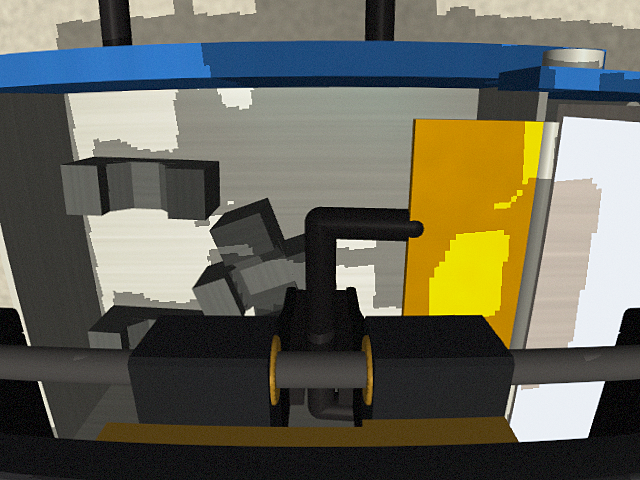

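arm_command(
  targets=[
    [[-0.0026, -0.008, 0, 0, 0, 0], [-0.001, -0.008, 0, 0, 0, 0], [0.001, -0.008, 0, 0, 0, 0], [0.0018, -0.0078, 0, 0, 0, 0], [0.0025, -0.0076, 0, 0, 0, 0]],
  ],
)

```text
time: 40.38
ee_pos: [0.6167, -0.0938, 0.1475]
eef_rot: [-0.52, -0.48, 0.476, 0.522]
ft_force: [5.0, 1.5, -4.6]
width: 0.0114
```

arm_command(
  targets=[
    [[0.0033, -0.0073, 0, 0, 0, 0], [0.004, -0.007, 0, 0, 0, 0], [0.0047, -0.0065, 0, 0, 0, 0], [0.0053, -0.006, 0, 0, 0, 0], [0.0059, -0.0055, 0, 0, 0, 0]],
  ],
)

```text
time: 40.8
ee_pos: [0.6185, -0.0745, 0.1805]
eef_rot: [-0.522, -0.478, 0.476, 0.522]
ft_force: [0.6, -11.1, 6.1]
width: 0.0116
```

arm_command(
  targets=[
    [[0.0064, -0.0049, 0, 0, 0, 0], [0.0069, -0.0042, 0, 0, 0, 0], [0.0072, -0.0035, 0, 0, 0, 0], [0.0076, -0.0028, 0, 0, 0, 0], [0.0078, -0.002, 0, 0, 0, 0], [0.0079, -0.0012, 0, 0, 0, 0], [0, 0, 0, 0, 0, 0]],
  ],
)

```text
time: 41.38
ee_pos: [0.6226, -0.0268, 0.2005]
eef_rot: [-0.521, -0.48, 0.476, 0.522]
ft_force: [-0.5, 0.1, 10.5]
width: 0.0117
```

arm_command(
  targets=[
    [[0.002, 0.001, 0, 0, 0, 0], [0.002, 0.001, 0, 0, 0, 0], [0.002, 0, 0, 0, 0, 0], [0, 0, 0, 0, 0, 0]],
  ],
)

```text
time: 41.72
ee_pos: [0.6233, -0.0259, 0.1988]
eef_rot: [0.523, 0.478, -0.476, -0.522]
ft_force: [-3.7, -12.5, 14.9]
width: 0.0119
```

arm_command(
  targets=[
    [[0, 0, 0, 0, 0, 0], [0, 0, 0, 0, 0, 0], [0, 0, 0, 0, 0, 0]],
  ],
  hand=0.35,
)

```text
time: 41.97
ee_pos: [0.6223, -0.0214, 0.1964]
eef_rot: [-0.52, -0.479, 0.476, 0.523]
ft_force: [-0.1, -0.1, 0.2]
width: 0.0239
```

arm_command(
  targets=[
    [[-0.003, -0.01, 0, 0, 0, 0], [0, -0.025, 0, 0, 0, 0], [0, -0.03, 0, 0, 0, 0], [0, -0.03, 0, 0, 0, 0], [0, 0, 0, 0, 0, 0], [0, 0, 0, 0, 0, 0]],
  ],
)

```text
time: 42.47
ee_pos: [0.6228, -0.0246, 0.2932]
eef_rot: [-0.52, -0.481, 0.475, 0.522]
ft_force: [-0.7, -0.9, -0.6]
width: 0.0301
```

```bash
python3 - <<'E'
from plan import *
st();c=cam('wrist','w19');print(onz(c,[[318,175],[317,322]],.21))
s=go([([.4,-.11,.29],tool(-5))],rot=6)
E
```

```text
t 42.47 p [ 0.6228 -0.0246  0.2932] jaw 85.1 ydir [ 0.004  0.007 -1.   ] F [-0.7 -0.9 -0.6] w 0.0301 q [ 0.53  0.39 -0.76  1.32  0.26  1.52  1.28]
[[ 0.57746956 -0.02152556  0.21      ]
 [ 0.67483505 -0.03084775  0.21      ]]
16 x [-0.0153,0,0.0061,-0.02,5.63,0.02]
end [ 0.4008 -0.1102  0.2905]
```

View pics/w19.png

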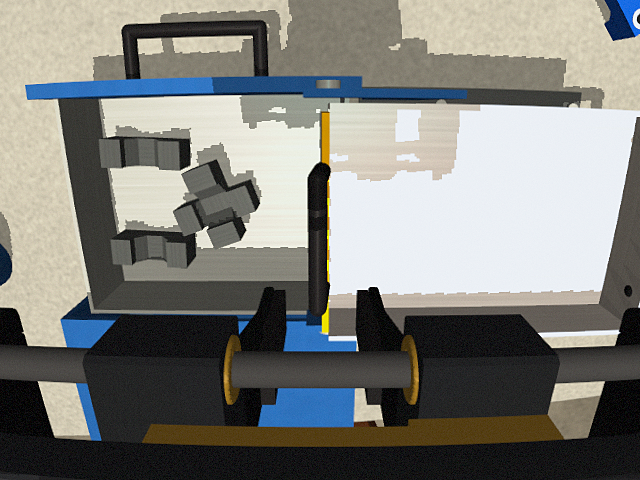

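```bash
python3 - <<'E'
from plan import *
c=cam('wrist');print(onz(c,[[133,35],[262,30]],.085))
s=go([([.467,-.1168,.29],tool(-5)),([.467,-.1168,.074],tool(-5))],rot=6)
E
```

```text
[[ 0.46486042 -0.16609106  0.085     ]
 [ 0.47316724 -0.05835453  0.085     ]]
16 x [-0.0122,0,0.0026,-0.02,5.63,0.02]
8 x [0,0.027,0,0,0,-0.01]
end [ 0.4674 -0.1171  0.0738]
```

arm_command(
  targets=[
    [[-0.0122, 0, 0.0026, 0, 5.63, 0], [-0.0122, 0, 0.0026, 0, 5.63, 0], [-0.0122, 0, 0.0026, 0, 5.63, 0], [-0.0122, 0, 0.0026, 0, 5.63, 0], [-0.0122, 0, 0.0026, 0, 5.63, 0], [-0.0122, 0, 0.0026, 0, 5.63, 0], [-0.0122, 0, 0.0026, 0, 5.63, 0], [-0.0122, 0, 0.0026, 0, 5.63, 0]],
  ],
)

```text
time: 43.23
ee_pos: [0.5629, -0.1037, 0.2888]
eef_rot: [-0.662, -0.24, 0.24, 0.668]
ft_force: [0.3, -0.2, 0.5]
width: 0.0304
```

arm_command(
  targets=[
    [[-0.0122, 0, 0.0026, 0, 5.63, 0], [-0.0122, 0, 0.0026, 0, 5.63, 0], [-0.0122, 0, 0.0026, 0, 5.63, 0], [-0.0122, 0, 0.0026, 0, 5.63, 0], [-0.0122, 0, 0.0026, 0, 5.63, 0], [-0.0122, 0, 0.0026, 0, 5.63, 0], [-0.0122, 0, 0.0026, 0, 5.63, 0], [-0.0122, 0, 0.0026, 0, 5.63, 0], [0, 0, 0, 0, 0, 0], [0, 0, 0, 0, 0, 0], [0, 0, 0, 0, 0, 0]],
  ],
)

```text
time: 44.15
ee_pos: [0.4679, -0.1172, 0.2895]
eef_rot: [-0.704, 0.03, -0.03, 0.709]
ft_force: [0.8, -1.3, 0.0]
width: 0.0305
```

```bash
python3 - <<'E'
from plan import *
st();c=cam('wrist','w20');print(proj(c,[.468,-.1168,.085]))
s=go([([.467,-.1168,.074],tool(-5))],rot=6)
E
```

```text
t 44.15 p [ 0.4679 -0.1172  0.2895] jaw -4.9 ydir [-0.     0.007 -1.   ] F [ 0.8 -1.3  0. ] w 0.0305 q [ 0.7   0.02 -0.54  1.69  0.    1.44  0.07]
[[321.37504288 204.78183411]]
8 x [-0.0001,0.0269,-0.0001,-0.05,0.01,0]
end [ 0.4671 -0.117   0.0744]
```

View pics/w20.png

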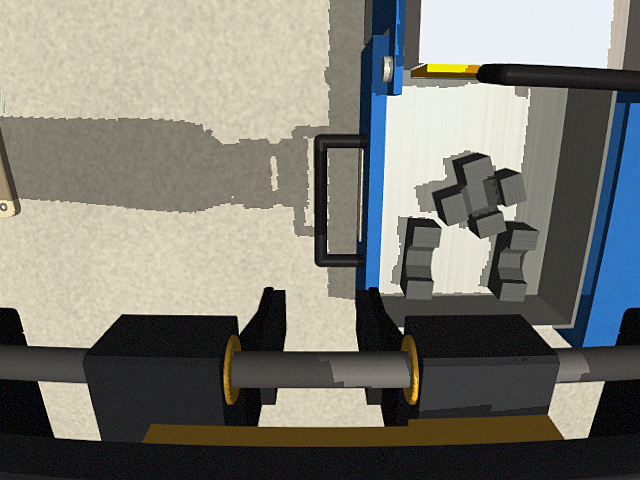

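arm_command(
  targets=[
    [[0, 0.03, 0, 0, 0, 0], [0, 0.034, 0, 0, 0, 0], [0, 0.034, 0, 0, 0, 0], [0, 0.034, 0, 0, 0, 0], [0, 0.034, 0, 0, 0, 0], [0, 0.024, 0, 0, 0, 0], [0, 0.015, 0, 0, 0, 0], [0, 0.008, 0, 0, 0, 0], [0, 0.002, 0, 0, 0, 0], [0, 0, 0, 0, 0, 0]],
  ],
)

```text
time: 45.03
ee_pos: [0.4682, -0.1155, 0.075]
eef_rot: [-0.704, 0.031, -0.031, 0.709]
ft_force: [-0.4, -0.5, 0.3]
width: 0.0305
```

arm_command(
  targets=[
    [[0, 0, 0, 0, 0, 0], [0, 0, 0, 0, 0, 0], [0, 0, 0, 0, 0, 0], [0, 0, 0, 0, 0, 0], [0, 0, 0, 0, 0, 0]],
  ],
  hand=0,
  grip_force=30,
)

```text
time: 45.45
ee_pos: [0.4683, -0.1158, 0.0757]
eef_rot: [-0.704, 0.031, -0.032, 0.709]
ft_force: [-1.0, -0.1, 4.7]
width: 0.0112
```

arm_command(
  targets=[
    [[0.004, 0, 0, 0, 0, 0], [0.008, 0, 0, 0, 0, 0], [0.01, 0, 0, 0, 0, 0], [0.01, 0, 0, 0, 0, 0], [0.01, 0, 0, 0, 0, 0], [0.01, 0, 0, 0, 0, 0], [0.01, 0, 0, 0, 0, 0], [0.01, 0, 0, 0, 0, 0], [0.01, 0, 0, 0, 0, 0]],
  ],
)

```text
time: 46.2
ee_pos: [0.5504, -0.1228, 0.0757]
eef_rot: [-0.704, 0.031, -0.031, 0.709]
ft_force: [-2.4, 0.7, 6.5]
width: 0.011
```

arm_command(
  targets=[
    [[0.01, 0, 0, 0, 0, 0], [0.01, 0, 0, 0, 0, 0], [0.01, 0, 0, 0, 0, 0], [0.01, 0, 0, 0, 0, 0], [0.01, 0, 0, 0, 0, 0], [0.01, 0, 0, 0, 0, 0], [0.01, 0, 0, 0, 0, 0], [0.01, 0, 0, 0, 0, 0], [0.005, 0, 0, 0, 0, 0], [0.003, 0, 0, 0, 0, 0]],
  ],
)

```text
time: 47.03
ee_pos: [0.6383, -0.1303, 0.0758]
eef_rot: [-0.704, 0.031, -0.032, 0.709]
ft_force: [-1.7, 1.3, 6.3]
width: 0.011
```

Home should be near x = 0.661.

arm_command(
  targets=[
    [[0.004, 0, 0, 0, 0, 0], [0.004, 0, 0, 0, 0, 0], [0.004, 0, 0, 0, 0, 0], [0.004, 0, 0, 0, 0, 0], [0.003, 0, 0, 0, 0, 0], [0.003, 0, 0, 0, 0, 0], [0, 0, 0, 0, 0, 0]],
  ],
)

```text
time: 47.62
ee_pos: [0.6602, -0.1322, 0.0758]
eef_rot: [-0.704, 0.03, -0.032, 0.709]
ft_force: [1.7, 1.4, 4.8]
width: 0.0108
```

arm_command(
  targets=[
    [[0.002, 0, 0, 0, 0, 0], [0.002, 0, 0, 0, 0, 0], [0.002, 0, 0, 0, 0, 0], [0, 0, 0, 0, 0, 0]],
  ],
)

```text
time: 47.95
ee_pos: [0.6616, -0.1323, 0.0757]
eef_rot: [-0.704, 0.034, -0.028, 0.709]
ft_force: [-21.9, 3.3, 21.2]
width: 0.0109
```

arm_command(
  targets=[
    [[0, 0, 0, 0, 0, 0], [0, 0, 0, 0, 0, 0], [0, 0, 0, 0, 0, 0]],
  ],
  hand=0.33,
)

```text
time: 48.2
ee_pos: [0.6648, -0.1333, 0.0748]
eef_rot: [-0.704, 0.031, -0.031, 0.709]
ft_force: [-0.6, 0.1, 0.1]
width: 0.0233
```

arm_command(
  targets=[
    [[-0.003, -0.01, 0, 0, 0, 0], [-0.001, -0.025, 0, 0, 0, 0], [0, -0.035, 0, 0, 0, 0], [0, -0.035, 0, 0, 0, 0], [0, -0.035, 0, 0, 0, 0], [-0.035, -0.02, 0, 0, 0, 0], [-0.035, -0.02, 0, 0, 0, 0], [-0.035, 0, 0, 0, 0, 0], [-0.035, 0, 0, 0, 0, 0], [-0.035, 0, -0.02, 0, 0, 0], [0, 0, 0, 0, 0, 0], [0, 0, 0, 0, 0, 0]],
  ],
)

```text
time: 49.2
ee_pos: [0.4835, -0.1398, 0.256]
eef_rot: [-0.705, 0.032, -0.033, 0.708]
ft_force: [0.6, 0.3, -0.1]
width: 0.0285
```

```bash
python3 - <<'E'
from plan import *
st();c=cam('wrist','w21');cam('top','t21');cam('scene','s21')
b=cv2.imread('pics/t21.png')[90:340,120:520]
cv2.imwrite('pics/m21.png',cv2.resize(b,None,fx=2,fy=2,interpolation=2))
E
```

```text
t 49.2 p [ 0.4835 -0.1398  0.256 ] jaw -5.2 ydir [ 0.002  0.005 -1.   ] F [ 0.6  0.3 -0.1] w 0.0285 q [ 0.7   0.08 -0.53  1.7   0.04  1.37  0.07]
```

View pics/w21.png

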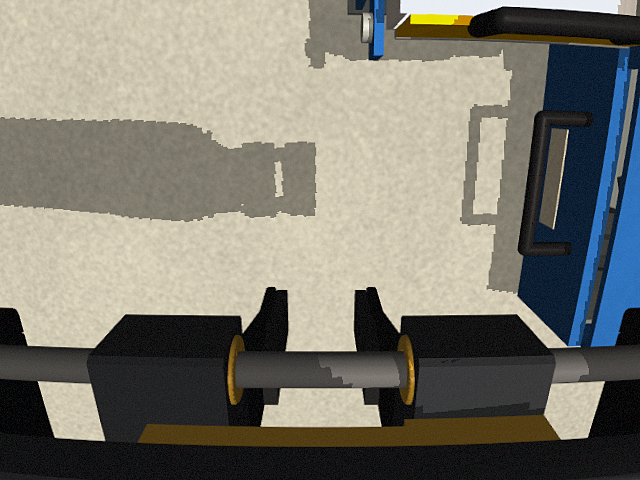

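View pics/m21.png

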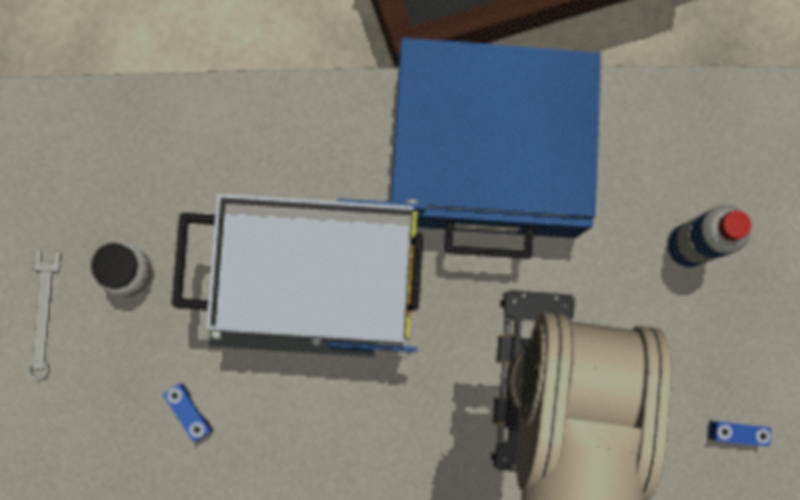

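View pics/s21.png

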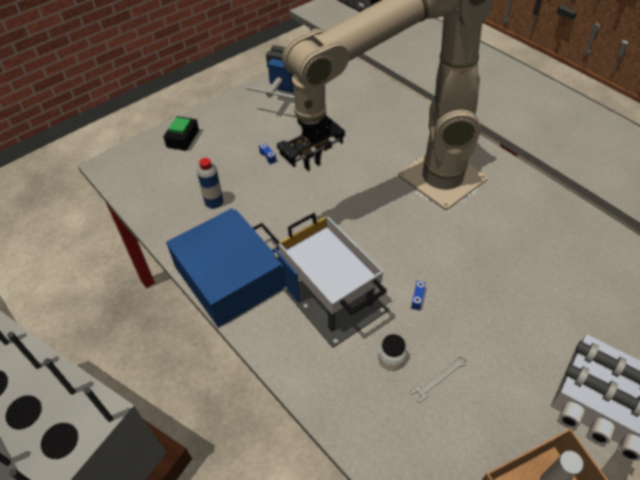

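```bash
python3 - <<'E'
from plan import *
c=cam('wrist');print(onz(c,[[541,118],[526,248]],.085).mean(0))
def crop(f):
    return cv2.resize(cv2.imread(f)[185:275,195:345],None,fx=4,fy=3.3,interpolation=2)
cv2.imwrite('pics/cmp.png',np.vstack([crop('pics/top0.png'),crop('pics/t21.png')]))
E
```

```text
[ 0.66324876 -0.128485    0.085     ]
```

View pics/cmp.png

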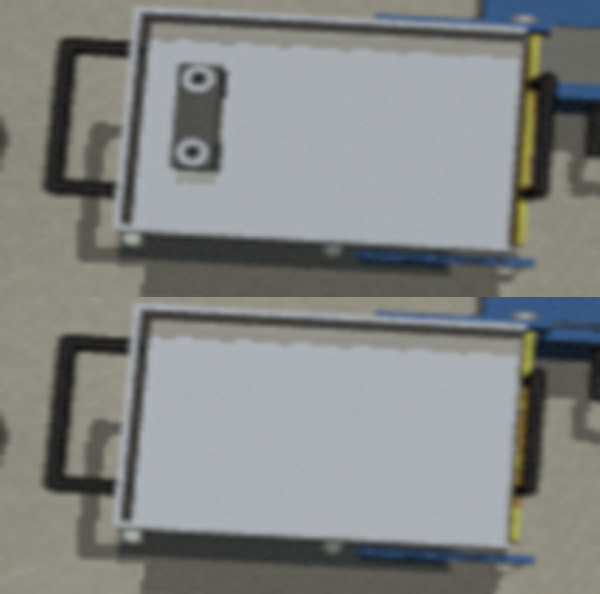

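```bash
python3 - <<'E'
from plan import *
st();print(r.close_job())
E
```

```text
t 49.4 p [ 0.4859 -0.1378  0.2551] jaw -5.0 ydir [ 0.001  0.007 -1.   ] F [ 0.2  0.5 -0.6] w 0.0287 q [ 0.7   0.08 -0.53  1.7   0.04  1.37  0.07]
the job is handed in; nothing more can be done
None
```

The job is done and handed in at 49.4 s, and all four worn caps that were there are in the closed drawer. Three caps lay on the bench and one was already in the tray.

I put the three in the tray with the gate up. Then I pulled the drawer to its stop, folded the gate down flat and tipped the tray to about 0.7 rad. After that I set the tray level, swung the gate up to its stop and pushed the drawer home.

**Last checks:**
- **Caps:** the last look into the drawer before closing it showed all four inside, two of them crossed on each other. The tray is empty and no dark caps are left on the bench.
- **Drawer:** it travelled about 195 mm between its two end stops, meeting firm resistance at both ends. A thin slit still shows between the drawer front and the cabinet. I took that as normal because the travel matches.
- **Tray:** its handle is back exactly where it started in the top picture.
- **Gate:** it met its stop at about 12 N. Its bar now sits about 4 mm further in than at the start, so I think it began slightly open.
- **Other items:** the spray can, jar, spanner and both blue look-alikes were not touched, and they look unmoved in the pictures.

No check failed, and I saw no cap knocked aside and no grip slip.

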